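# Loosen the spent gas-filter canister's knurled collar

## Robot

A 6-joint arm with a two-finger parallel gripper is mounted at the origin on the work surface. World frame = base frame: x ahead of the robot, y to its left, z up, the work surface at z = 0. Lengths are in mm, angles in rad, forces in N, time in s.
With the tool pointing down it reaches from about 325 to 925 mm from the base axis. Payload 3.1 kg.
Tool frame: the origin (TCP) lies at the centre of the arm's flange, where the gripper is bolted on; the fingertips stand 173 mm ahead of it and the grasp point (between the pads) lies 155 mm ahead of it; x points along the fingers, z is the direction in which the jaws open and shut, and the axes are right-handed (so a half turn about x gives the same grasp; the last joint's range is limited). The gripper opens to 85 mm and grips with 20 to 120 N. Pads are 22 mm wide; open, the fingers measure 114 mm over their backs; the gripper's body (76 mm by 85 mm) begins 54 mm behind the grasp point. The pads swing forward as they close: fully open they stand 13 mm farther back than shut.
Start: joints at [1.233, 0.217, 1.613, -0, 1.311, -0.112], TCP at [139.909, 609.152, 404.7] pointing down, gripper open.
Joint ranges: [-2.75, 2.75], [-0.78, 2.1], [0.31, 2.55], [-1.13, 4.27], [0.13, 2.63], [-2.58, 2.58]. Speed limits (rad/s): [2.79, 2.79, 3.14, 3.14, 3.14, 3.14].

## Interface

Orientations are given as a unit quaternion [x, y, z, w].
In Python, from bench import status, eyes, job gives the robot as it stands.
- The arm moves only by the tool servo_tool, never from a script. Its argument "moves" is a list of rows, each a list of 3 entries, a list of its own where there are three numbers: the shift along the tool's x, y, z in cm, then the turn, a rotation vector about the tool's x, y, z in rad, then the finger opening in cm, from 0 to 8.54. In form: [[[dx, dy, dz], [wx, wy, wz], claw], ...]. A call has 1 to 5 rows; each row is the pose to reach, as a shift and turn from the pose commanded when the call began, along the tool's axes at that moment; what a row does not reach only later rows make up. A row lasts 1/8 s, in which the tool goes at most 62.5 mm and 10.7 degrees, less where a joint would pass 70% of its speed; a pose out of reach is approached as far as the arm can. A call with a gripper value outside its range is refused whole. The fingers move at their own pace and stop on an object; "force" is the grip in N (left out, the last holds). Time passes only in rows, so rows that repeat a pose let the fingers close. It gives the time, the measured TCP pose, the force and the opening at its end, in the units of the state.
- status.sense(): the state, without advancing time (a new reading comes with each control period).
- eyes.snapshot(name): name is "scene" or "top" or "wrist"; returns a dict with "pixels" (384x512x3 uint8, red, green, blue), "intrinsics" (3x3 intrinsics, pixels), "R" (3x3) and "t" (3): a world point X has camera coordinates R X + t; the wrist camera has in their place "mount" (4x4, takes a point from camera to tool coordinates, whose origin is the TCP and whose axes are the tool frame's). Camera axes: x right, y down, z forward; pixel columns grow to the right and rows downward; lengths in mm; the calibration is good to about 2 mm. A picture is of the moment at which its call begins: read the wrist's pose just before it. There is no depth.
- job.sign_off(): hands the job in, once; it reports no verdict.
The state is a dict: "time": time; "joint_positions": joint angles; "joint_vel": joint speeds; "joint_efforts": joint torques, N m; "eef_pos": TCP position; "eef_rot": TCP orientation; "contact_force": force on the tool from outside, world axes, zero at the start; "torque": the same for the moment, N m; "width": finger opening in mm.
Only numpy, scipy, OpenCV 4.12 (cv2) and the standard library are available. Lean on these libraries where they do the work, as an engineer would, in place of code of your own. Each camera call takes 0.05 s, during which the arm holds its last target.

## Task

First shut off the gas by pushing the yellow lever all the way over to its other side. Then, with the outside of a fingertip on its knurled rim, roll the locking collar of the spent canister (orange band) anticlockwise seen from above: bring its red mark round to the white pointer stripe on the hub and lid, then carry on for exactly two more full turns and leave the red mark lined up with the pointer again. Grasp and lift nothing, and leave the collar of the green-banded canister and the loose things on the bench as they are.

Things in the scene. Friction and masses are not known exactly. Their poses are not given: they have to be found in the camera images.
- gas_lever (a joint): yellow-knobbed shut-off lever: 0 rad as it starts (gas on), 1.0 rad pushed fully over to its other side (gas off). It stays where it is left and needs under 2 N at the knob.
- gas_lever_tip (a point): centre of the lever's yellow ball knob, 26 mm across, on a 10 mm steel rod, 70 mm from the pivot. As it starts the lever leans 0.5 rad from upright; at 1.0 rad it leans 0.5 rad the other way.
- gas_pivot (a point): point on the lever's pivot line, 22 mm above the bench, in the middle of its fixed metal block (70 x 50 mm, 25 mm tall; a cross shaft on it reaches 35 mm); its x axis is level and shows which way the lever must be pushed
- spent_collar (a joint): turn of the spent canister's collar in rad, growing anticlockwise seen from above (loosening). 0 when its red mark first meets the pointer, 6.283 after one further full turn, 12.566 after two. It starts somewhere between -1.6 and -0.5; stops at -2.2 and 16. It turns stiffly (about 0.06 N m) and stays where it is left.
- spent_axis (a point): On the axis of the blue canister with the ORANGE band, 129 mm up. Fixed upright canister, 130 mm across, lid top 105 mm above the bench. Its metal locking collar spans heights 117 to 141 mm: 95 mm across over 24 upright knurl ridges, 3 mm proud of its 89 mm body; it does not rise as it turns. In its middle a fixed black hub, 40 mm across, up to 148 mm, and a grey plug, 22 mm across, up to 162 mm.
- spent_mark (a point): outer end of the red radial stripe on top of the spent canister's collar, 42 mm from the axis, turning with the collar (a red stripe runs down the rim there too)
- spent_pointer (a point): outer end of the white pointer stripe on top of the spent canister's fixed hub, 18 mm from the axis (a second white stripe lies in the same direction on the lid, outside the collar)
- fresh_axis (a point): the same point of the fresh canister: blue with a GREEN band, otherwise identical to the spent one. Leave it alone.
- fresh_mark (a point): outer end of the red stripe on the fresh canister's collar, 42 mm from its axis
- agent_bottle_mid (a point): bystander, loose: amber glass bottle, 52 mm across, 110 mm tall; the point is its centre
- mask_mid (a point): bystander, loose: white plastic breathing cone standing on its wide end, 52 mm across, 55 mm tall; its centre
- vial_mid (a point): bystander, loose: small glass jar, 30 mm across, 55 mm tall; its centre
- adapter_mid (a point): bystander, loose: small stepped brass adapter, 28 mm across, 34 mm tall; its centre
- spanner_mid (a point): bystander, loose: flat steel spanner lying down, 180 mm long, 8 mm thick; its centre
- seal_mid (a point): bystander, loose: blue silicone sealing ring lying flat, 64 mm across, 8 mm thick; its centre
There are look-alikes about, which are no part of the job. What is shaped like the part that bears spent_collar but pink is not meant. There is more than one size of the part that bears gas_lever; the job needs the smaller.

How it is judged:
By the outcome, as a careful person would: the job done as asked, in the order asked, and still so for the second after the job is handed in, with the robot touching nothing.
It also fails if it takes over 67 s, if anything falls off the work surface, if the arm or the gripper's body presses on something with over 40 N, if the wrist force passes 120 N, or if a joint passes its speed limit or range.

## Working session

There is one attempt and no reset: what is moved stays moved. The work goes in short steps, Python scripts to look and compute and a tool call to move; the robot and the scene stay as the last step left them, time stands still between calls to the robot, and variables do not carry over. Pictures are saved under pics/ and viewed, and the job is handed in when it is done.

Besides the shell and the picture viewer there is one more tool, called after "Emit:" as name(argument=value, ...) on one line, values as JSON. servo_tool: Moves the arm, as the interface text tells. Its arguments: {"type":"object","properties":{"moves":{"type":"array","items":{"type":"array"}},"force":{"type":"number"}},"required":["moves"]}

```bash
ls; mkdir -p pics; python3 - <<'E'
from bench import status,eyes
import cv2,numpy as np,pickle
s=status.sense();print(s)
d={}
for n in ["scene","top","wrist"]:
    p=eyes.snapshot(n);d[n]=p
    cv2.imwrite(f"pics/{n}0.png",cv2.resize(p["pixels"][:,:,::-1],(800,600),interpolation=cv2.INTER_CUBIC))
    print(n,{k:np.round(v,3).tolist() for k,v in p.items() if k!="pixels"})
pickle.dump((s,d),open("s0.pkl","wb"))
E
```

```text
pics
{'time': 0.0, 'joint_positions': array([ 1.23280395e+00,  2.17797339e-01,  1.61494534e+00, -8.18443904e-06,
        1.31132799e+00, -1.12229268e-01]), 'joint_vel': array([ 0.00143054,  0.00071384, -0.00076865, -0.00052118, -0.00069014,
        0.00110107]), 'joint_efforts': array([-5.01315517e-04, -3.96831071e+01, -3.03858268e+01, -1.08483416e-04,
        9.61343001e-03,  1.68361304e-06]), 'eef_pos': array([139.76794622, 608.75445098, 403.33513257]), 'eef_rot': array([-0.44096503,  0.55387859,  0.44002912,  0.55239725]), 'contact_force': array([ 0.12536348, -0.08246335, -0.1046163 ]), 'torque': array([0.03111931, 0.06818281, 0.04020303]), 'width': 85.54498963354139}
scene {'intrinsics': [[422.753, 0.0, 257.942], [0.0, 422.753, 188.675], [0.0, 0.0, 1.0]], 'R': [[-0.358, 0.934, -0.012], [0.601, 0.22, -0.769], [-0.715, -0.282, -0.639]], 't': [169.824, -207.068, 1552.459]}
top {'intrinsics': [[368.8, 0.0, 259.873], [0.0, 368.8, 189.366], [0.0, 0.0, 1.0]], 'R': [[-0.052, -0.999, 0.001], [-0.977, 0.05, -0.206], [0.206, -0.011, -0.978]], 't': [31.1, 515.15, 1176.56]}
wrist {'intrinsics': [[285.237, 0.0, 256.427], [0.0, 285.237, 186.734], [0.0, 0.0, 1.0]], 'mount': [[0.0, -0.298, 0.955, 30.141], [0.0, -0.955, -0.298, 75.743], [1.0, 0.0, 0.0, 1.269], [0.0, 0.0, 0.0, 1.0]]}
```

View pics/scene0.png

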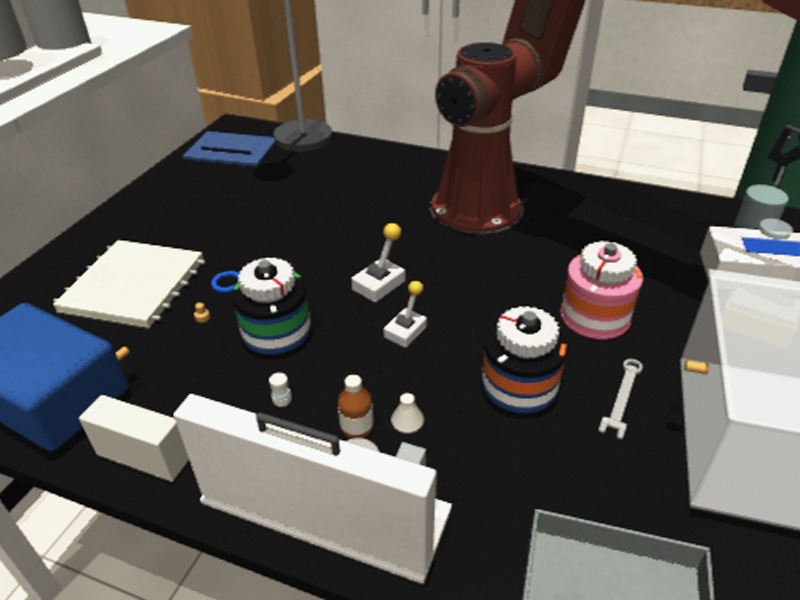

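View pics/top0.png

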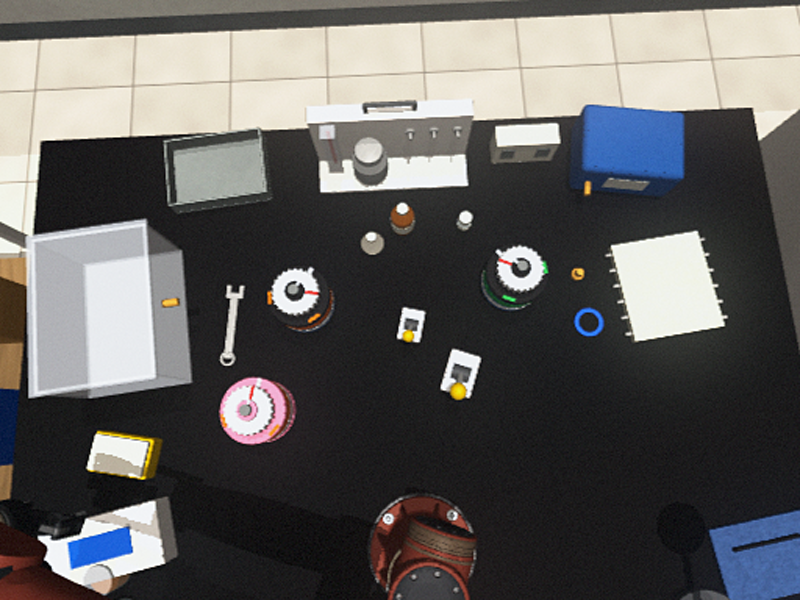

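View pics/wrist0.png

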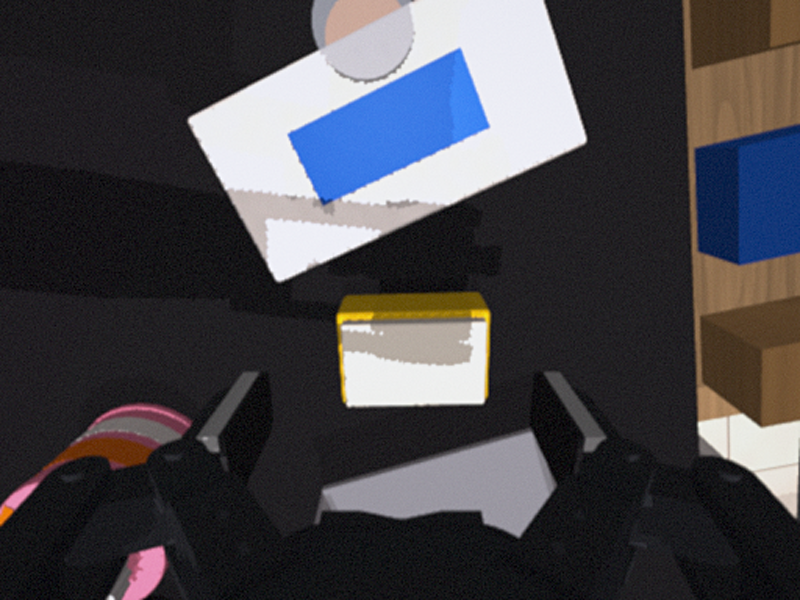

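```bash
python3 - <<'E'
import cv2,numpy as np,pickle
s,d=pickle.load(open("s0.pkl","rb"))
p=d["top"]["pixels"][:,:,::-1]
a=cv2.resize(p[160:270,130:320],None,fx=4,fy=4,interpolation=cv2.INTER_CUBIC)
cv2.imwrite("pics/tc.png",a)
p=d["scene"]["pixels"][:,:,::-1]
a=cv2.resize(p[130:270,220:420],None,fx=4,fy=4,interpolation=cv2.INTER_CUBIC)
cv2.imwrite("pics/sc.png",a)
E
```

```text
(no output)
```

View pics/tc.png

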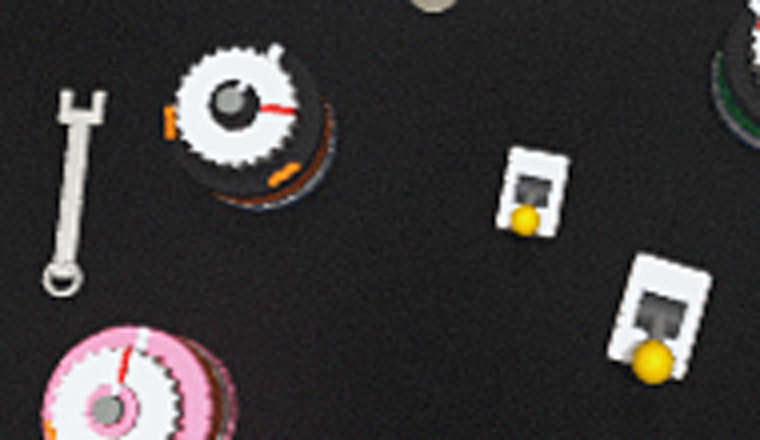

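View pics/sc.png

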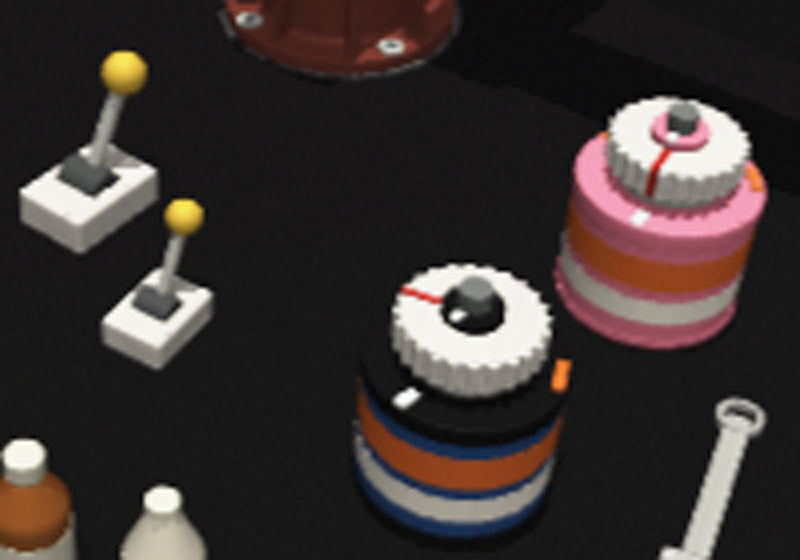

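```bash
cat > h.py <<'E'
import numpy as np,cv2,pickle
def ray(cam,uv):
    K=cam["intrinsics"];R=np.array(cam["R"]);t=np.array(cam["t"])
    dirs=R.T@np.linalg.solve(K,[uv[0],uv[1],1.]);return -R.T@t,dirs/np.linalg.norm(dirs)
def onz(cam,uv,z):
    o,v=ray(cam,uv);return o+v*(z-o[2])/v[2]
def tri(c1,u1,c2,u2):
    o1,v1=ray(c1,u1);o2,v2=ray(c2,u2)
    A=np.stack([v1,-v2],1);s=np.linalg.lstsq(A,o2-o1,rcond=None)[0]
    a=o1+s[0]*v1;b=o2+s[1]*v2;return (a+b)/2,np.linalg.norm(a-b)
def proj(cam,X):
    x=cam["R"]@np.array(X)+cam["t"];x=np.array(cam["intrinsics"])@x;return x[:2]/x[2]
def hsv(im):return cv2.cvtColor(im,cv2.COLOR_RGB2HSV)
def blobs(m,mn=3):
    n,l,st,c=cv2.connectedComponentsWithStats(m.astype(np.uint8));return [(st[i].tolist(),np.round(c[i],2).tolist()) for i in range(1,n) if st[i,4]>=mn]
E
python3 - <<'E'
from h import *
s,d=pickle.load(open("s0.pkl","rb"))
for n,(r0,r1,c0,c1) in {"top":(150,300,120,380),"scene":(120,280,140,430)}.items():
    im=d[n]["pixels"];h=hsv(im).astype(int);H,S,V=h[...,0],h[...,1],h[...,2]
    roi=np.zeros(H.shape,bool);roi[r0:r1,c0:c1]=1
    print(n,"yellow",blobs(roi&(H>=20)&(H<32)&(S>150)&(V>80)))
    print(n,"orange",blobs(roi&(H>=6)&(H<20)&(S>150)&(V>150)))
    print(n,"red",blobs(roi&((H<5)|(H>174))&(S>120)&(V>80)))
    print(n,"white",[b for b in blobs(roi&(S<40)&(V>150),2) ])
E
```

```text
top yellow [([369, 172, 5, 4, 14], [370.79, 173.71]), ([258, 211, 7, 8, 45], [260.98, 214.67]), ([288, 245, 10, 11, 87], [292.72, 250.17])]
top orange [([366, 172, 8, 7, 24], [368.5, 175.58]), ([372, 172, 2, 3, 3], [372.67, 173.0]), ([171, 187, 3, 8, 21], [171.95, 190.33]), ([197, 201, 8, 5, 18], [200.72, 203.0]), ([141, 265, 4, 8, 17], [142.41, 268.71]), ([172, 272, 7, 7, 16], [175.0, 274.88])]
top red [([319, 166, 9, 4, 14], [323.43, 167.43]), ([195, 186, 9, 3, 15], [199.07, 186.87]), ([160, 247, 3, 9, 11], [160.73, 250.73]), ([183, 258, 1, 9, 9], [183.0, 262.0]), ([181, 268, 2, 4, 4], [181.5, 269.5]), ([179, 273, 2, 2, 3], [179.33, 273.33]), ([173, 279, 2, 2, 3], [173.67, 279.67])]
top white [([232, 150, 13, 13, 88], [238.31, 155.43]), ([317, 157, 31, 30, 552], [332.72, 171.27]), ([174, 171, 30, 31, 565], [188.26, 185.98]), ([141, 183, 15, 51, 270], [147.62, 206.58]), ([254, 197, 18, 22, 198], [263.18, 206.05]), ([282, 224, 26, 31, 347], [294.82, 236.35]), ([120, 226, 2, 19, 24], [120.25, 236.29]), ([143, 242, 32, 37, 665], [158.21, 262.07])]
scene yellow [([245, 143, 12, 11, 96],
[... 1298 characters left out ...]
5, 184.0]), ([256, 190, 8, 13, 34], [260.12, 197.65]), ([173, 196, 4, 4, 14], [174.5, 197.29]), ([318, 196, 40, 27, 595], [338.31, 209.83]), ([246, 202, 27, 16, 193], [258.41, 209.2]), ([373, 203, 27, 8, 122], [385.34, 207.23]), ([333, 208, 3, 2, 5], [333.8, 208.4]), ([160, 216, 26, 7, 98], [172.94, 219.26]), ([319, 227, 6, 5, 18], [321.28, 228.94]), ([384, 230, 27, 50, 368], [397.38, 255.49]), ([172, 239, 12, 9, 81], [177.48, 242.67]), ([221, 240, 10, 9, 72], [225.39, 243.71]), ([174, 249, 11, 11, 51], [178.78, 254.04]), ([251, 252, 19, 25, 320], [260.1, 265.48]), ([320, 252, 31, 8, 125], [334.43, 256.38]), ([140, 257, 58, 23, 619], [157.7, 271.63]), ([225, 268, 4, 3, 9], [226.33, 268.67])]
```

```bash
python3 - <<'E'
from h import *
s,d=pickle.load(open("s0.pkl","rb"))
T,S=d["top"],d["scene"]
for nm,u,v in [("small knob",(260.98,214.67),(265.5,183.63)),("big knob",(292.72,250.17),(250.5,147.58))]:
    print(nm,tri(T,u,S,v))
k=tri(T,(260.98,214.67),S,(265.5,183.63))[0]
# block outline at z=25
h=hsv(T["pixels"]).astype(int)
def comp(c0,c1,r0,r1):
    m=np.zeros(h.shape[:2],np.uint8);m[r0:r1,c0:c1]=((h[...,1]<60)&(h[...,2]>140))[r0:r1,c0:c1];return m
m=comp(252,276,194,222);c=max(cv2.findContours(m,0,2)[0],key=len)
pts=np.array([onz(T,q[0],25)[:2] for q in c],np.float32);r=cv2.minAreaRect(cv2.convexHull(pts));print("small block",r,cv2.boxPoints(r))
m=comp(280,310,222,258);c=max(cv2.findContours(m,0,2)[0],key=len)
pts=np.array([onz(T,q[0],25)[:2] for q in c],np.float32);r=cv2.minAreaRect(cv2.convexHull(pts));print("big block",r)
# collar
for nm,(a,b,e,f),red in [("spent",(170,208,168,206),(199.07,186.87)),("fresh",(314,352,154,190),(323.43,167.43))]:
    m=comp(a,b,e,f)
    c=max(cv2.findContours(m,0,2)[0],key=len);mm=np.zeros_like(m);cv2.drawContours(mm,[c],-1,1,-1)
    mm=cv2.morphologyEx(mm,cv2.MORPH_OPEN,cv2.getStructuringElement(2,(11,11)))
    c=max(cv2.findContours(mm,0,1)[0],key=len)
    P=np.array([onz(T,q[0],141)[:2] for q in c]);
    A=np.c_[2*P,np.ones(len(P))];x=np.linalg.lstsq(A,(P**2).sum(1),rcond=None)[0];R=np.sqrt(x[2]+x[0]**2+x[1]**2)
    rd=onz(T,red,141)[:2];print(nm,x[:2],"R",R,"reach",np.hypot(*x[:2]),"red",rd,np.hypot(*(rd-x[:2])),np.arctan2(*(rd-x[:2])[::-1]), "scene proj",proj(S,[*x[:2],141]))
    if nm=="spent":C=x[:2]
# tabs
for u,v in [((171.95,190.33),(359.67,223.29))]: print("tab",tri(T,u,S,v))
X=onz(T,(188+ (276-237)/4+0,0),0)
lid=onz(T,(130+276/4-.4,160+50/4-.4),105)[:2];print("lid stripe",lid,np.hypot(*(lid-C)),np.arctan2(*(lid-C)[::-1]))
l2=onz(S,(321.28,228.94),105)[:2];print("lid stripe scene",l2,np.hypot(*(l2-C)),np.arctan2(*(l2-C)[::-1]))
E
```

```text
small knob (array([426.73150455,   5.56166541,  84.07715272]), np.float64(0.13439063410007265))
big knob (array([308.44471837, -86.1646343 , 109.50731309]), np.float64(0.7381832022652284))
small block ((459.3238220214844, -2.4069900512695312), (50.8785400390625, 69.06952667236328), 76.00736236572266) [[419.66266  -18.740986]
 [486.68268  -35.441803]
 [498.985     13.927006]
 [431.96497   30.627823]]
big block ((350.088134765625, -102.14260864257812), (65.92819213867188, 89.85273742675781), 69.68424224853516)Traceback (most recent call last):
  File "<stdin>", line 20, in <module>
ValueError: max() iterable argument is empty
```

```bash
cat >> h.py <<'E'
def collar(T,a,b,e,f):
    h=hsv(T["pixels"]).astype(int)
    H,S,V=h[...,0],h[...,1],h[...,2]
    m=np.zeros(H.shape,np.uint8);m[e:f,a:b]=((V>110))[e:f,a:b]
    m=cv2.morphologyEx(m,cv2.MORPH_CLOSE,cv2.getStructuringElement(2,(5,5)))
    c=max(cv2.findContours(m,0,1)[0],key=cv2.contourArea);mm=np.zeros_like(m);cv2.drawContours(mm,[c],-1,1,-1)
    mm=cv2.morphologyEx(mm,cv2.MORPH_OPEN,cv2.getStructuringElement(2,(11,11)))
    c=max(cv2.findContours(mm,0,1)[0],key=len)
    P=np.array([onz(T,q[0],141)[:2] for q in c])
    A=np.c_[2*P,np.ones(len(P))];x=np.linalg.lstsq(A,(P**2).sum(1),rcond=None)[0]
    return x[:2],np.sqrt(x[2]+x[0]**2+x[1]**2)
E
python3 - <<'E'
from h import *
s,d=pickle.load(open("s0.pkl","rb"))
T,S=d["top"],d["scene"]
for nm,(a,b,e,f),red in [("spent",(173,206,169,204),(199.07,186.87)),("fresh",(314,352,154,190),(323.43,167.43))]:
    x,R=collar(T,a,b,e,f)
    rd=onz(T,red,141)[:2];print(nm,x,"R",R,"reach",np.hypot(*x),"red",rd,np.hypot(*(rd-x)),np.arctan2(*(rd-x)[::-1]), "scene proj",proj(S,[*x,141]))
    if nm=="spent":C=x
print("tab",tri(T,(171.95,190.33),S,(359.67,223.29)))
o=onz(T,(200.72,203.0),115)[:2];print("tab2",o,np.hypot(*(o-C)))
for p,c in [(onz(T,(130+276/4-.4,160+50/4-.4),105)[:2],"lid top"),(onz(S,(321.28,228.94),105)[:2],"lid scene"),(onz(S,(333.8,208.4),148)[:2],"hub scene"),(onz(S,(325.0,203.5),141)[:2],"red scene")]: print(c,p,np.hypot(*(p-C)),np.arctan2(*(p-C)[::-1]))
print("plug", onz(T,(130+231/4-.4,160+97/4-.4),162)[:2])
E
```

```text
spent [519.08098366 226.46788721] R 45.786962879469236 reach 566.3327392374823 red [515.26238753 193.27149592] 33.415296959816324 -1.6853234148371334 scene proj [337.76142229 207.64932862]
fresh [ 543.94656242 -225.47463259] R 46.0986538598841 reach 588.8265217479262 red [ 557.61456872 -196.97120278] 31.61107253832005 1.1236653540536208 scene proj [169.82673055 174.38055142]
tab (array([516.55602712, 284.80347609, 105.46264185]), np.float64(1.2266374776669615))
tab2 [469.00327491 193.07565895] 60.189848165922854
lid top [572.25981584 199.55841837] 59.59956129276364 -0.46845074809345766
lid scene [567.73867491 201.01889949] 54.91103617672756 -0.4818942350315899
hub scene [532.8081263  219.15806806] 15.552102793876038 -0.4893148791343438
red scene [514.99075972 193.76036904] 32.96227657432237 -1.6952050309642117
plug [521.75893771 225.45516205]
```

```bash
python3 - <<'E'
from h import *
from scipy.spatial.transform import Rotation as Ro
s,d=pickle.load(open("s0.pkl","rb"))
R=Ro.from_quat(s["eef_rot"]).as_matrix();print(R.round(3));print("yaw z",np.arctan2(R[1,2],R[0,2]),"yaw y",np.arctan2(R[1,1],R[0,1]))
E
```

```text
[[-0.001 -0.975  0.224]
 [-0.002  0.224  0.975]
 [-1.     0.    -0.002]]
yaw z 1.3450356570809592 yaw y 2.915831319605399
```

Emit:
servo_tool(moves=[[[0, -3.3, -4.65], [0, 0, 0], 0], [[0, -6.6, -9.3], [0, 0, 0], 0], [[0, -9.9, -13.95], [0, 0, 0], 0], [[0, -13.2, -18.6], [0, 0, 0], 0], [[0, -16.5, -23.25], [0, 0, 0], 0]], force=60)

```text
time: 0.78
eef_pos: [248.9, 343.9, 404.5]
eef_rot: [-0.441, 0.553, 0.441, 0.553]
contact_force: [1.1, 0.2, -0.4]
width: 0.2
```

Emit:
servo_tool(moves=[[[0, -3.3, -4.65], [0, 0, 0], 0], [[0, -6.6, -9.3], [0, 0, 0], 0], [[0, -9.9, -13.95], [0, 0, 0], 0], [[0, -13.2, -18.6], [0, 0, 0], 0], [[0, -16.5, -23.25], [0, 0, 0], 0]])

```text
time: 1.4
eef_pos: [357.5, 80.3, 404.8]
eef_rot: [-0.441, 0.553, 0.44, 0.554]
contact_force: [0.9, 1.1, -0.3]
width: -0.0
```

Emit:
servo_tool(moves=[[[2.0, -2.5, -3.5], [0, 0, 0], 0], [[5, -3.84, -5.81], [0, 0, 0], 0], [[8, -3.84, -5.81], [0, 0, 0], 0], [[11, -3.84, -5.81], [0, 0, 0], 0], [[11, -3.84, -5.81], [0, 0, 0], 0]])

```text
time: 2.02
eef_pos: [380.2, 16.9, 292.2]
eef_rot: [-0.439, 0.555, 0.442, 0.552]
contact_force: [-0.3, 0.1, 0.4]
width: 0.5
```

Take a look at the closed fingers with the wrist camera before descending.

```bash
python3 - <<'E'
from bench import status,eyes
import cv2,numpy as np
s=status.sense();print(s["eef_pos"],s["eef_rot"])
p=eyes.snapshot("wrist");cv2.imwrite("pics/w1.png",cv2.resize(p["pixels"][:,:,::-1],(800,600),interpolation=cv2.INTER_CUBIC))
E
```

```text
[380.16880794  16.94043092 292.20402941] [-0.43857934  0.55493202  0.44214341  0.55155037]
```

View pics/w1.png

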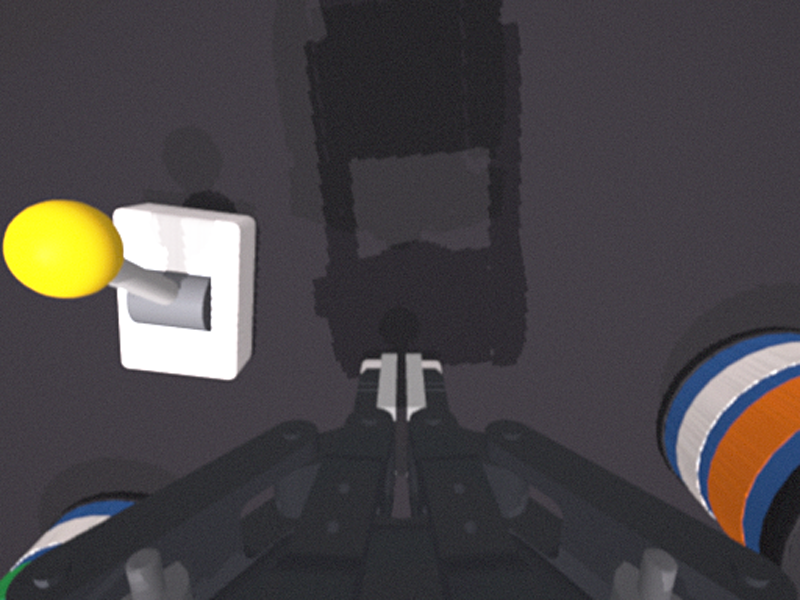

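Emit:
servo_tool(moves=[[[2.4, 0, 0], [0, 0, 0], 0], [[4.7, 0, 0], [0, 0, 0], 0], [[4.7, -1.5, 0], [0, 0, 0], 0], [[4.7, -2.5, 0], [0, 0, 0], 0], [[4.7, -3.5, 0], [0, 0, 0], 0]])

```text
time: 2.7
eef_pos: [417.5, 8.8, 249.2]
eef_rot: [-0.441, 0.553, 0.44, 0.554]
contact_force: [-1.8, 0.4, 1.9]
width: 0.3
```

Emit:
servo_tool(moves=[[[0, -1, 0], [0, 0, 0], 0], [[0, -2, 0], [0, 0, 0], 0], [[0, -3, 0], [0, 0, 0], 0], [[0, -4, 0], [0, 0, 0], 0], [[0, -4.7, 0], [0, 0, 0], 0]])

```text
time: 3.32
eef_pos: [462.2, -1.7, 247.4]
eef_rot: [-0.44, 0.553, 0.441, 0.553]
contact_force: [-0.3, 1.3, -1.8]
width: 0.2
```

Emit:
servo_tool(moves=[[[0, -0.3, 0], [0, 0, 0], 0], [[0, -0.6, 0], [0, 0, 0], 0], [[0, -0.9, 0], [0, 0, 0], 0], [[0, -1.0, 0], [0, 0, 0], 0]])

```text
time: 3.82
eef_pos: [470.9, -3.6, 247.3]
eef_rot: [-0.44, 0.554, 0.441, 0.552]
contact_force: [-4.9, 1.3, 3.0]
width: 0.4
```

Emit:
servo_tool(moves=[[[0, -0.2, 0], [0, 0, 0], 0], [[0, -0.35, 0], [0, 0, 0], 0]])

```text
time: 4.08
eef_pos: [472.5, -3.9, 247.1]
eef_rot: [-0.438, 0.556, 0.444, 0.551]
contact_force: [-11.8, 3.0, 9.9]
width: 0.1
```

Emit:
servo_tool(moves=[[[0, 1.5, 0], [0, 0, 0], 0], [[0, 3, 0], [0, 0, 0], 0], [[-4, 3.5, 0], [0, 0, 0], 0], [[-8, 3.5, 1], [0, 0, 0], 0], [[-10, 3.5, 5], [0, 0, 0], 0]])

```text
time: 4.7
eef_pos: [452.4, 51.6, 350.7]
eef_rot: [-0.441, 0.552, 0.438, 0.555]
contact_force: [0.4, 0.4, 0.5]
width: 0.0
```

```bash
python3 - <<'E'
from bench import status,eyes
from h import *
from scipy.spatial.transform import Rotation as Ro
s=status.sense();print(s["eef_pos"],s["contact_force"],s["joint_positions"].round(2));R=Ro.from_quat(s["eef_rot"]).as_matrix();print(R.round(3))
p=eyes.snapshot("scene");cv2.imwrite("pics/s2.png",cv2.resize(p["pixels"][110:270,200:412,::-1],(800,604),interpolation=cv2.INTER_CUBIC)[:600])
h=hsv(p["pixels"]).astype(int);H,S,V=h[...,0],h[...,1],h[...,2]
for st,c in blobs((H>=20)&(H<32)&(S>150)&(V>80),30): print(c,onz(p,c,83.4))
E
```

```text
[452.41939823  51.57577212 350.73687131] [0.42178346 0.43284392 0.51296911] [-0.04 -0.1   2.05 -0.    1.18 -1.38]
[[ 0.007 -0.974  0.227]
 [-0.001  0.227  0.974]
 [-1.    -0.007  0.001]]
[250.5, 147.58] [ 273.03123141 -101.33237545   83.4       ]
[251.59, 196.45] [490.96605158 -11.25941098  83.4       ]
```

View pics/s2.png

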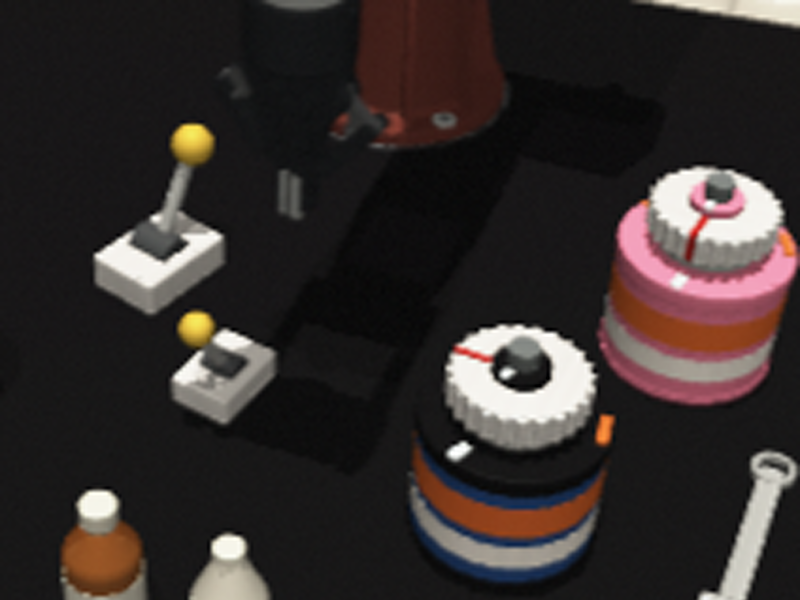

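Emit:
servo_tool(moves=[[[0, 0.26, 2.38], [0.18, 0, 0], 0], [[0, 0.52, 4.76], [0.36, 0, 0], 0], [[0, 0.78, 7.14], [0.54, 0, 0], 0], [[0, 1.04, 9.52], [0.72, 0, 0], 0], [[0, 1.3, 11.9], [0.9, 0, 0], 0]])

```text
time: 5.38
eef_pos: [465.6, 171.6, 347.8]
eef_rot: [-0.154, 0.69, 0.154, 0.691]
contact_force: [0.1, -0.9, 0.9]
width: -0.3
```

Emit:
servo_tool(moves=[[[0, 0, 0], [0.18, 0, 0], 0], [[0, 0, 0], [0.36, 0, 0], 0], [[0, 0, 0], [0.54, 0, 0], 0], [[0, 0, 0], [0.72, 0, 0], 0], [[0, 0, 0], [0.9, 0, 0], 0]])

```text
time: 6.0
eef_pos: [465.5, 170.8, 347.7]
eef_rot: [0.162, 0.688, -0.161, 0.689]
contact_force: [-0.8, 0.4, -0.5]
width: 0.3
```

Emit:
servo_tool(moves=[[[0, 0, 0], [0.18, 0, 0], 0], [[0, 0, 0], [0.36, 0, 0], 0], [[0, 0, 0], [0.54, 0, 0], 0], [[0, 0, 0], [0.72, 0, 0], 0], [[0, 0, 0], [0.9, 0, 0], 0]])

```text
time: 6.62
eef_pos: [465.6, 170.8, 347.7]
eef_rot: [0.445, 0.549, -0.444, 0.55]
contact_force: [-0.4, -0.1, 0.5]
width: 0.0
```

Emit:
servo_tool(moves=[[[0, 0, 0], [0.18, 0, 0], 0], [[0, 0, 0], [0.36, 0, 0], 0], [[0, 0, 0], [0.54, 0, 0], 0], [[0, 0, 0], [0.595, 0, 0], 0]])

```text
time: 7.12
eef_pos: [465.5, 170.8, 347.7]
eef_rot: [0.586, 0.396, -0.585, 0.396]
contact_force: [-0.5, -0.5, 1.0]
width: 0.1
```

```bash
cat >> h.py <<'E'
from scipy.spatial.transform import Rotation as Ro
def pose(s):
    R=Ro.from_quat(s["eef_rot"]).as_matrix();return s["eef_pos"],R,np.arctan2(R[1,2],R[0,2])
AX=np.array([519.8,226.2])
def report(s,AX=AX):
    p,R,yaw=pose(s)
    yt=np.array([-np.sin(yaw),np.cos(yaw)]);zt=np.array([np.cos(yaw),np.sin(yaw)])
    cor=p[:2]+11*yt-14*zt;o=cor-AX;th=np.arctan2(o[1],o[0])
    a=AX-p[:2]
    print("pos",p.round(1),"yaw",round(yaw,3),"corner r",np.hypot(*o).round(1),"th",round(th,3),"yaw-th",round((yaw-th+np.pi)%(2*np.pi)-np.pi,3),"axis in tool yz",(a@yt).round(1),(a@zt).round(1),"tiltx",(R@[1,0,0]).round(3),"j6",s["joint_positions"][5].round(2))
    f=s["contact_force"];er=np.array([np.cos(th),np.sin(th)]);et=np.array([-er[1],er[0]])
    print("F rad",(f[:2]@er).round(1),"tan",(f[:2]@et).round(1),"z",f[2].round(1),"t",s["time"])
E
python3 - <<'E'
from h import *
from bench import status
report(status.sense())
E
```

```text
pos [465.5 170.8 347.7] yaw -1.952 corner r 60.6 th -2.267 yaw-th 0.314 axis in tool yz 29.7 -71.6 tiltx [ 0.001  0.    -1.   ] j6 2.16
F rad 0.7 tan -0.1 z 1.0 t 7.125
```

Emit:
servo_tool(moves=[[[2.7, 0, 0], [0, 0, 0], 0], [[5.35, 0, 0], [0, 0, 0], 0], [[5.35, 0, 0], [0, 0, 0], 0], [[5.35, 0.16, -0.5], [0, 0, 0], 0], [[5.35, 0.31, -0.95], [0, 0, 0], 0]])

```text
time: 7.75
eef_pos: [473.3, 179.0, 295.9]
eef_rot: [0.586, 0.396, -0.584, 0.397]
contact_force: [-0.7, 0.2, -0.9]
width: 0.0
```

Emit:
servo_tool(moves=[[[0, 0.05, -0.15], [0, 0, 0], 0], [[0, 0.09, -0.29], [0, 0, 0], 0], [[0, 0.12, -0.38], [0, 0, 0], 0]])

```text
time: 8.12
eef_pos: [475.0, 181.8, 294.3]
eef_rot: [0.585, 0.397, -0.585, 0.397]
contact_force: [-0.5, 0.3, -0.4]
width: 0.0
```

```bash
python3 - <<'E'
from h import *
from bench import status
report(status.sense())
E
```

```text
pos [475.  181.8 294.3] yaw -1.95 corner r 46.1 th -2.263 yaw-th 0.313 axis in tool yz 25.2 -57.9 tiltx [ 0.  0. -1.] j6 2.18
F rad 0.1 tan -0.6 z -0.4 t 8.125
```

```bash
python3 - <<'E'
import numpy as np
a1,a2=-5.70,2.45
for st in (0.15,0.18):
  for k in range(1,6):
    a=st*k;print(a,"dy",round(a2-(a1*np.sin(a)+a2*np.cos(a)),2),"dz",round(a1-(a1*np.cos(a)-a2*np.sin(a)),2))
E
```

```text
0.15 dy 0.88 dz 0.3
0.3 dy 1.79 dz 0.47
0.44999999999999996 dy 2.72 dz 0.5
0.6 dy 3.65 dz 0.39
0.75 dy 4.54 dz 0.14
0.18 dy 1.06 dz 0.35
0.36 dy 2.17 dz 0.5
0.54 dy 3.28 dz 0.45
0.72 dy 4.37 dz 0.2
0.8999999999999999 dy 5.39 dz -0.24
```

Emit:
servo_tool(moves=[[[0, 0.91, 0.2], [-0.15, 0, 0], 0], [[0, 1.82, 0.37], [-0.3, 0, 0], 0], [[0, 2.75, 0.4], [-0.45, 0, 0], 0], [[0, 3.68, 0.29], [-0.6, 0, 0], 0], [[0, 4.57, 0.04], [-0.75, 0, 0], 0]])

```text
time: 8.75
eef_pos: [517.4, 164.2, 294.1]
eef_rot: [0.398, 0.585, -0.398, 0.584]
contact_force: [-0.3, -0.5, -0.0]
width: 0.2
```

```bash
python3 - <<'E'
from h import *
from bench import status,eyes
report(status.sense())
p=eyes.snapshot("top");pickle.dump(p,open("t3.pkl","wb"))
q=eyes.snapshot("scene")
a=cv2.resize(p["pixels"][150:230,150:240,::-1],(450,400),interpolation=cv2.INTER_CUBIC)
b=cv2.resize(q["pixels"][170:250,300:370,::-1],(350,400),interpolation=cv2.INTER_CUBIC)
cv2.imwrite("pics/c3.png",np.hstack([a,b]))
E
```

```text
pos [517.4 164.2 294.1] yaw -1.195 corner r 45.0 th -1.511 yaw-th 0.316 axis in tool yz 25.0 -56.8 tiltx [-0. -0. -1.] j6 1.37
F rad 0.5 tan -0.3 z -0.0 t 8.75
```

View pics/c3.png

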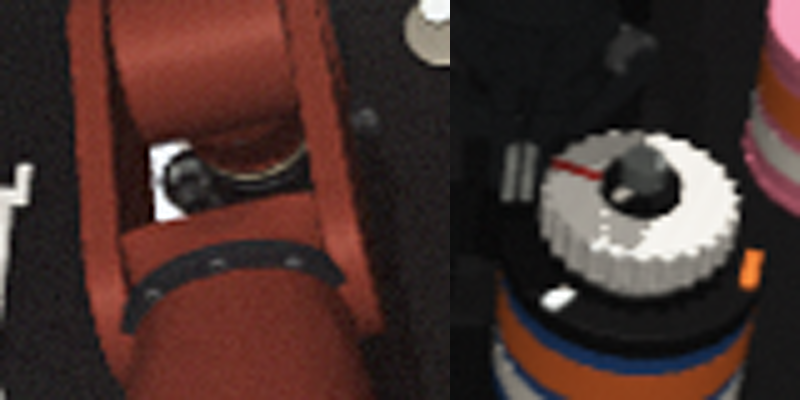

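```bash
python3 - <<'E'
from h import *
from bench import status,eyes
q=eyes.snapshot("scene")
s=status.sense();p,R,yaw=pose(s)
im=cv2.resize(q["pixels"][180:230,290:360],(840,600),interpolation=cv2.INTER_CUBIC)[:,:,::-1].copy()
def P(X,c):
    u=proj(q,X);cv2.circle(im,(int((u[0]-290+.5)*12),int((u[1]-180+.5)*12)),4,c,-1)
for x in (173,150):
  for y in(-11,11):
    for z in(-14,14): P(p+R@[x,y,z],(0,255,0) if x==173 else (255,255,0))
for a in np.arange(0,6.28,.13): P([AX[0]+47.5*np.cos(a),AX[1]+47.5*np.sin(a),141],(0,0,255))
for a in np.arange(-3.2,1,.13): P([AX[0]+47.5*np.cos(a),AX[1]+47.5*np.sin(a),117],(255,0,255))
cv2.imwrite("pics/c4.png",cv2.resize(im,(800,571)))
E
```

```text
(no output)
```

View pics/c4.png

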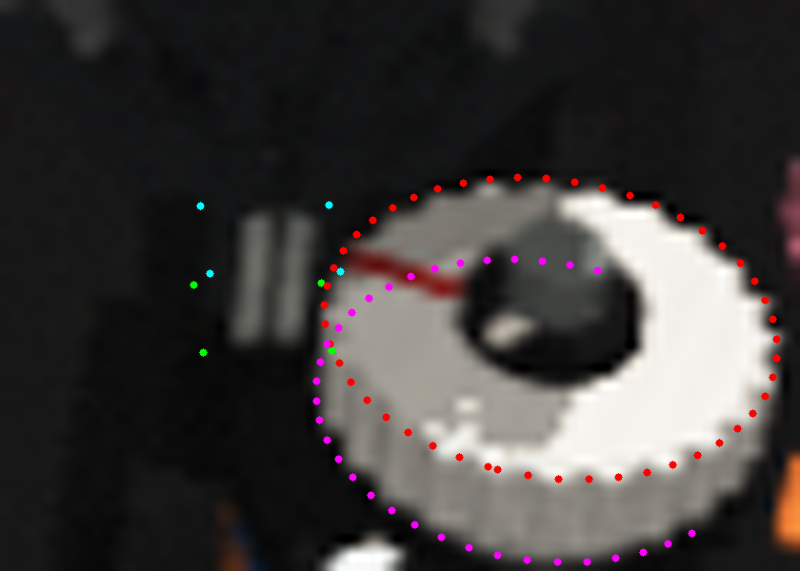

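Emit:
servo_tool(moves=[[[0, 0.06, -0.2], [0, 0, 0], 0], [[0, 0.12, -0.38], [0, 0, 0], 0]])

```text
time: 9.15
eef_pos: [516.2, 167.8, 293.7]
eef_rot: [0.398, 0.584, -0.401, 0.584]
contact_force: [-1.0, -7.9, 1.9]
width: 0.3
```

Emit:
servo_tool(moves=[[[0, 0.03, -0.1], [0, 0, 0], 0], [[0, 0.06, -0.2], [0, 0, 0], 0]])

```text
time: 9.4
eef_pos: [516.1, 168.6, 293.8]
eef_rot: [0.396, 0.583, -0.402, 0.584]
contact_force: [-1.3, -12.5, 0.8]
width: -0.2
```

```bash
python3 - <<'E'
from h import *
from bench import status,eyes
report(status.sense())
E
```

```text
pos [516.1 168.6 293.8] yaw -1.199 corner r 40.5 th -1.533 yaw-th 0.334 axis in tool yz 24.3 -52.3 tiltx [-0.002 -0.007 -1.   ] j6 1.39
F rad 12.5 tan -1.7 z 0.8 t 9.4
```

```bash
python3 - <<'E'
import numpy as np
a1,a2=-5.15,2.4
for st in (0.15,0.18):
  for k in range(1,6):
    a=st*k;print(round(a,2),"dy",round(a2-(a1*np.sin(a)+a2*np.cos(a)),2),"dz",round(a1-(a1*np.cos(a)-a2*np.sin(a)),2))
E
```

```text
0.15 dy 0.8 dz 0.3
0.3 dy 1.63 dz 0.48
0.45 dy 2.48 dz 0.53
0.6 dy 3.33 dz 0.46
0.75 dy 4.15 dz 0.25
0.18 dy 0.96 dz 0.35
0.36 dy 1.97 dz 0.52
0.54 dy 2.99 dz 0.5
0.72 dy 3.99 dz 0.3
0.9 dy 4.94 dz -0.07
```

Emit:
servo_tool(moves=[[[0, 0.8, 0.3], [-0.15, 0, 0], 0], [[0, 1.63, 0.48], [-0.3, 0, 0], 0], [[0, 2.48, 0.53], [-0.45, 0, 0], 0], [[0, 3.33, 0.46], [-0.6, 0, 0], 0], [[0, 4.15, 0.25], [-0.75, 0, 0], 0]])

```text
time: 10.02
eef_pos: [557.4, 181.5, 293.9]
eef_rot: [0.155, 0.688, -0.158, 0.691]
contact_force: [4.9, -6.6, -2.7]
width: 0.1
```

```bash
cat > look.py <<'E'
from h import *
from bench import status,eyes
import sys
s=status.sense();report(s)
out=[]
for n,z0 in (("scene",141),("top",141)):
    q=eyes.snapshot(n);h=hsv(q["pixels"]).astype(int);H,S,V=h[...,0],h[...,1],h[...,2]
    yy,xx=np.mgrid[:384,:512]
    # mask to collar-top annulus
    M=np.zeros(H.shape,np.uint8)
    pts=np.array([proj(q,[AX[0]+46*np.cos(a),AX[1]+46*np.sin(a),141]) for a in np.arange(0,6.28,.1)])
    cv2.fillPoly(M,[np.round(pts).astype(np.int32)],1)
    b=blobs((M>0)&((H<8)|(H>170))&(S>110)&(V>50),5)
    for st,c in b:
        g=onz(q,c,141)[:2]-AX;a=np.arctan2(g[1],g[0]);print(n,"red",st[4],c,"r",np.hypot(*g).round(1),"ang",round(a,3),"rel",round(a+0.482,3))
    if n=="scene":im=cv2.resize(q["pixels"][170:245,290:390,::-1],(800,600),interpolation=cv2.INTER_CUBIC)
cv2.imwrite(sys.argv[1],im)
E
python3 look.py pics/d1.png
```

```text
pos [557.4 181.5 293.9] yaw -0.445 corner r 41.3 th -0.768 yaw-th 0.323 axis in tool yz 24.1 -53.2 tiltx [ 0.004 -0.005 -1.   ] j6 0.64
F rad 8.1 tan -1.4 z -2.7 t 10.025
scene red 18 [326.0, 210.06] r 30.1 ang -0.947 rel -0.465
top red 167 [187.33, 176.91] r 29.3 ang 0.104 rel 0.586
top red 365 [189.21, 192.25] r 20.1 ang -3.031 rel -2.549
```

View pics/d1.png

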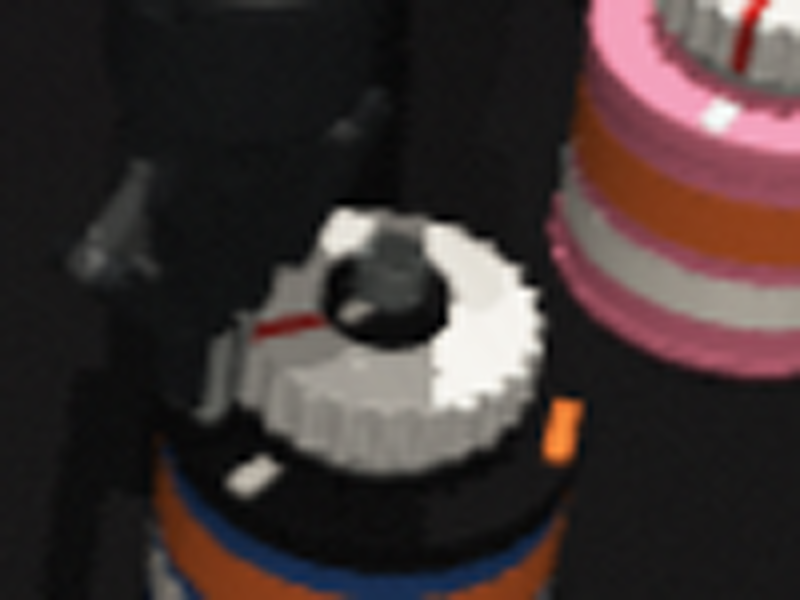

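Emit:
servo_tool(moves=[[[0, 0.8, 0.3], [-0.15, 0, 0], 0], [[0, 1.63, 0.48], [-0.3, 0, 0], 0], [[0, 2.48, 0.53], [-0.45, 0, 0], 0], [[0, 3.33, 0.46], [-0.6, 0, 0], 0], [[0, 4.15, 0.25], [-0.75, 0, 0], 0]])

```text
time: 10.75
eef_pos: [578.2, 219.3, 294.1]
eef_rot: [-0.107, 0.697, 0.107, 0.701]
contact_force: [6.0, -2.4, -4.7]
width: -0.3
```

```bash
python3 look.py pics/d2.png
```

```text
pos [578.2 219.3 294.1] yaw 0.304 corner r 41.7 th -0.014 yaw-th 0.318 axis in tool yz 24.1 -53.6 tiltx [ 0.007 -0.    -1.   ] j6 -0.05
F rad 6.1 tan -2.3 z -4.7 t 10.75
top red 627 [187.97, 187.1] r 3.8 ang 2.757 rel 3.239
```

Emit:
servo_tool(moves=[[[0, 0.82, 0.24], [-0.15, 0, 0], 0], [[0, 1.66, 0.4], [-0.3, 0, 0], 0], [[0, 2.51, 0.45], [-0.45, 0, 0], 0], [[0, 3.36, 0.38], [-0.6, 0, 0], 0], [[0, 4.18, 0.17], [-0.75, 0, 0], 0]])

```text
time: 11.48
eef_pos: [567.0, 261.1, 294.2]
eef_rot: [-0.355, 0.609, 0.356, 0.614]
contact_force: [4.7, 2.1, -5.6]
width: 0.1
```

```bash
python3 look.py pics/d3.png
```

```text
pos [567.  261.1 294.2] yaw 1.054 corner r 41.7 th 0.743 yaw-th 0.311 axis in tool yz 23.7 -53.7 tiltx [ 0.006  0.004 -1.   ] j6 -0.74
F rad 4.9 tan -1.6 z -5.6 t 11.475
top red 250 [180.83, 187.18] r 23.6 ang 1.682 rel 2.164
```

View pics/d3.png

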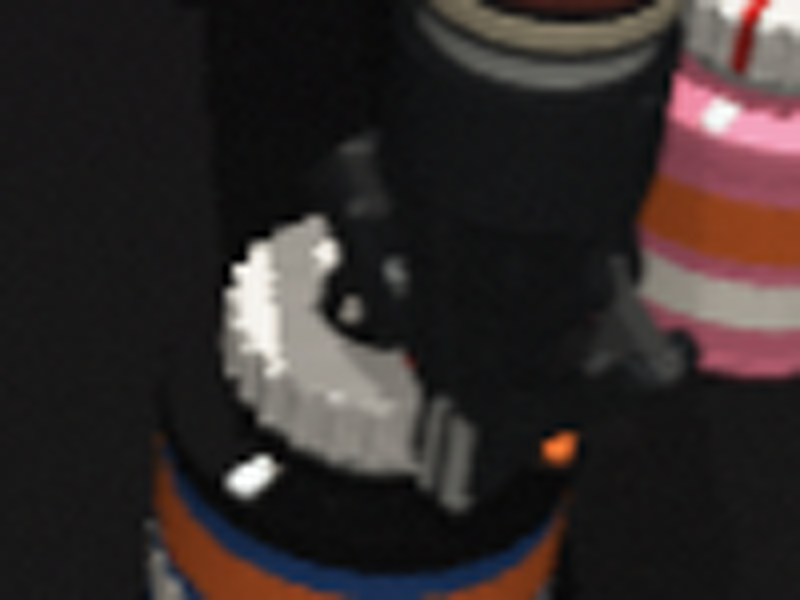

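Emit:
servo_tool(moves=[[[0, 0.82, 0.24], [-0.15, 0, 0], 0], [[0, 1.66, 0.38], [-0.3, 0, 0], 0], [[0, 2.51, 0.43], [-0.45, 0, 0], 0], [[0, 3.36, 0.36], [-0.6, 0, 0], 0], [[0, 4.18, 0.15], [-0.75, 0, 0], 0]])

```text
time: 12.2
eef_pos: [530.3, 283.9, 294.2]
eef_rot: [-0.554, 0.436, 0.555, 0.441]
contact_force: [2.2, 3.7, -2.8]
width: -0.2
```

```bash
python3 look.py pics/d4.png
```

```text
pos [530.3 283.9 294.2] yaw 1.804 corner r 41.6 th 1.497 yaw-th 0.307 axis in tool yz 23.6 -53.7 tiltx [ 0.003  0.005 -1.   ] j6 -1.43
F rad 3.8 tan -1.9 z -2.8 t 12.2
scene red 20 [350.5, 212.8] r 33.6 ang 1.367 rel 1.849
top red 9 [178.89, 184.67] r 30.0 ang 1.381 rel 1.863
top red 22 [175.59, 192.18] r 43.5 ang 1.987 rel 2.469
```

View pics/d4.png

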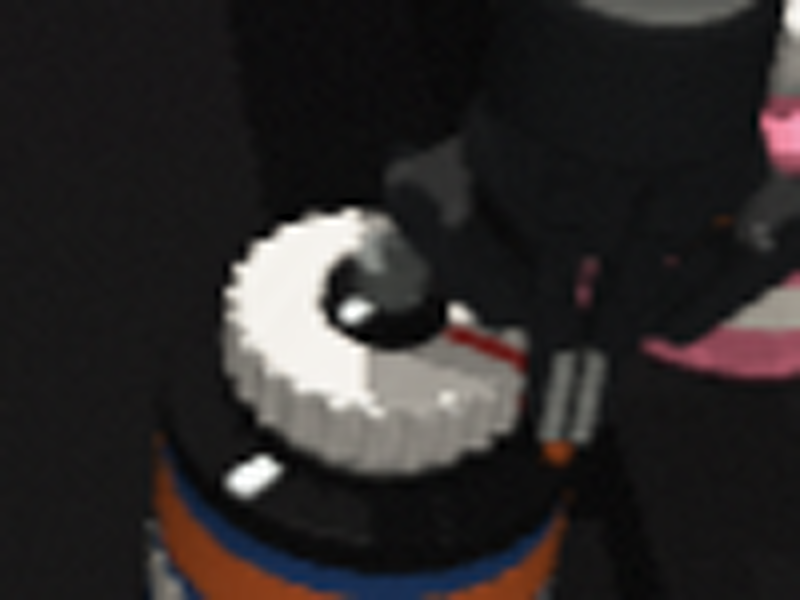

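Emit:
servo_tool(moves=[[[0, 0.98, 0.29], [-0.18, 0, 0], 0], [[0, 2.0, 0.42], [-0.36, 0, 0], 0], [[0, 3.02, 0.4], [-0.54, 0, 0], 0], [[0, 4.02, 0.2], [-0.72, 0, 0], 0], [[0, 4.97, -0.17], [-0.9, 0, 0], 0]])

```text
time: 12.92
eef_pos: [481.4, 270.3, 294.1]
eef_rot: [-0.689, 0.153, 0.691, 0.155]
contact_force: [-1.4, 2.6, -1.3]
width: -0.1
```

```bash
python3 look.py pics/d5.png
```

```text
pos [481.4 270.3 294.1] yaw 2.703 corner r 41.5 th 2.395 yaw-th 0.308 axis in tool yz 23.6 -53.5 tiltx [-0.001  0.004 -1.   ] j6 -2.32
F rad 2.8 tan -1.0 z -1.3 t 12.925
scene red 16 [350.25, 204.75] r 34.2 ang 2.254 rel 2.736
top red 9 [181.56, 192.11] r 28.2 ang 2.28 rel 2.762
```

View pics/d5.png

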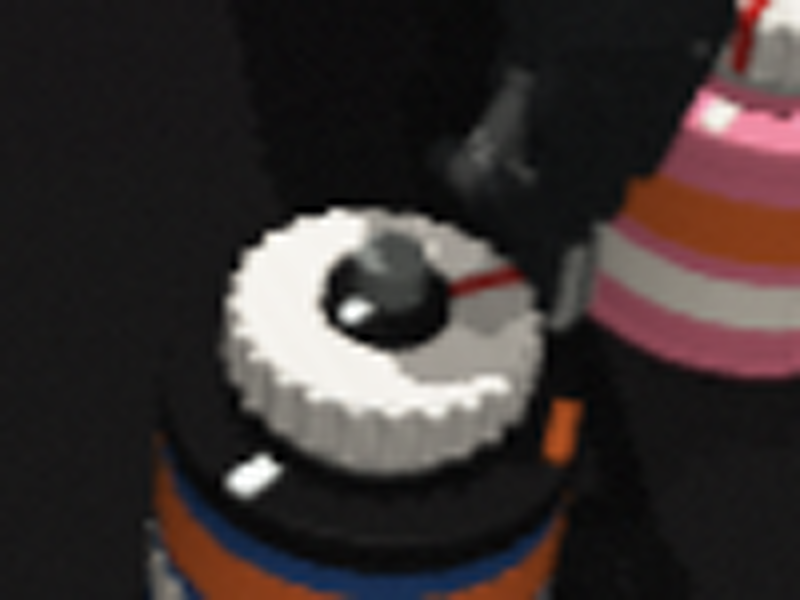

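```bash
python3 - <<'E'
import numpy as np
a1,a2=-6.5,2.75
for st in (-0.18,):
  for k in range(1,6):
    a=st*k;print(round(a,2),"dy",round(a2-(a1*np.sin(a)+a2*np.cos(a)),2),"dz",round(a1-(a1*np.cos(a)-a2*np.sin(a)),2))
E
```

```text
-0.18 dy -1.12 dz -0.6
-0.36 dy -2.11 dz -1.39
-0.54 dy -2.95 dz -2.34
-0.72 dy -3.6 dz -3.43
-0.9 dy -4.05 dz -4.61
```

Emit:
servo_tool(moves=[[[0, -0.2, 0.6], [0, 0, 0], 0], [[0, -0.4, 1.2], [0, 0, 0], 0]])

```text
time: 13.28
eef_pos: [473.6, 278.0, 294.5]
eef_rot: [0.69, -0.156, -0.689, -0.156]
contact_force: [0.4, 0.3, -0.2]
width: -0.1
```

Emit:
servo_tool(moves=[[[0, -1.12, -0.6], [0.18, 0, 0], 0], [[0, -2.11, -1.39], [0.36, 0, 0], 0], [[0, -2.95, -2.34], [0.54, 0, 0], 0], [[0, -3.6, -3.43], [0.72, 0, 0], 0], [[0, -4.05, -4.61], [0.9, 0, 0], 0]])

```text
time: 13.9
eef_pos: [533.0, 295.1, 294.3]
eef_rot: [0.553, -0.441, -0.552, -0.442]
contact_force: [-0.5, -0.3, 0.1]
width: -0.2
```

Emit:
servo_tool(moves=[[[0, -1.12, -0.6], [0.18, 0, 0], 0], [[0, -2.11, -1.39], [0.36, 0, 0], 0], [[0, -2.95, -2.34], [0.54, 0, 0], 0], [[0, -3.6, -3.43], [0.72, 0, 0], 0], [[0, -4.05, -4.61], [0.9, 0, 0], 0]])

```text
time: 14.52
eef_pos: [582.8, 258.9, 294.2]
eef_rot: [-0.305, 0.638, 0.305, 0.638]
contact_force: [-0.8, 0.1, -0.4]
width: -0.2
```

Emit:
servo_tool(moves=[[[0, -1.12, -0.6], [0.18, 0, 0], 0], [[0, -2.11, -1.39], [0.36, 0, 0], 0], [[0, -2.95, -2.34], [0.54, 0, 0], 0], [[0, -3.6, -3.43], [0.72, 0, 0], 0], [[0, -4.05, -4.61], [0.9, 0, 0], 0]])

```text
time: 15.15
eef_pos: [585.6, 197.4, 294.4]
eef_rot: [0.003, 0.707, -0.003, 0.707]
contact_force: [-0.9, 0.4, 0.1]
width: -0.3
```

Emit:
servo_tool(moves=[[[0, -1.12, -0.6], [0.18, 0, 0], 0], [[0, -2.11, -1.39], [0.36, 0, 0], 0], [[0, -2.95, -2.34], [0.54, 0, 0], 0], [[0, -3.6, -3.43], [0.72, 0, 0], 0], [[0, -4.05, -4.61], [0.9, 0, 0], 0]])

```text
time: 15.78
eef_pos: [539.3, 157.0, 294.5]
eef_rot: [0.31, 0.635, -0.31, 0.636]
contact_force: [0.9, -0.1, 0.3]
width: -0.2
```

Emit:
servo_tool(moves=[[[0, -1.12, -0.6], [0.18, 0, 0], 0], [[0, -2.11, -1.39], [0.36, 0, 0], 0], [[0, -2.95, -2.34], [0.54, 0, 0], 0], [[0, -3.6, -3.43], [0.72, 0, 0], 0], [[0, -4.05, -4.61], [0.9, 0, 0], 0]])

```text
time: 16.4
eef_pos: [478.7, 168.3, 294.5]
eef_rot: [0.556, 0.437, -0.555, 0.438]
contact_force: [0.8, -0.2, -0.8]
width: -0.5
```

```bash
python3 look.py pics/d6.png
```

```text
pos [478.7 168.3 294.5] yaw -1.808 corner r 54.1 th -2.095 yaw-th 0.287 axis in tool yz 26.3 -65.9 tiltx [ 0.001 -0.    -1.   ] j6 2.01
F rad -0.3 tan 0.8 z -0.8 t 16.4
scene red 18 [350.39, 204.39] r 35.2 ang 2.285 rel 2.767
top red 596 [188.62, 184.03] r 6.2 ang -0.115 rel 0.367
```

View pics/d6.png

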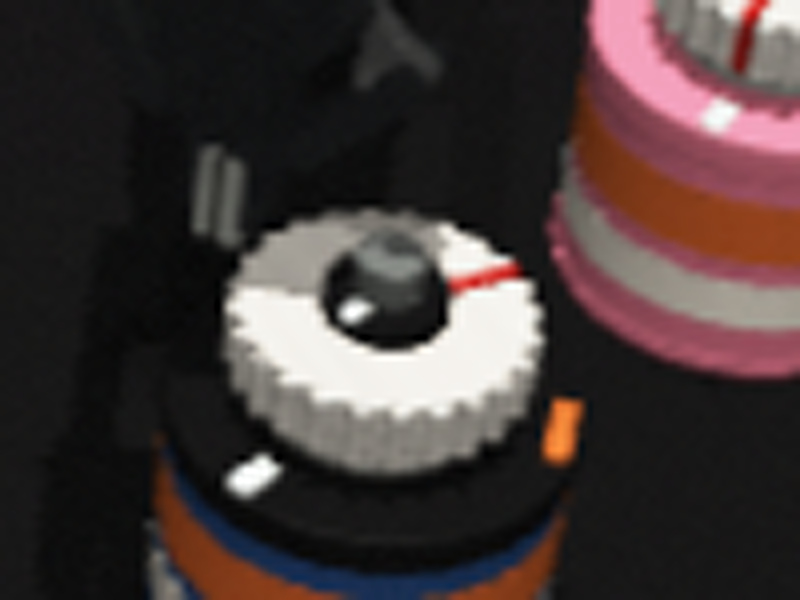

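Emit:
servo_tool(moves=[[[0, -0.8, -0.4], [0.125, 0, 0], 0], [[0, -1.55, -0.86], [0.25, 0, 0], 0]])

```text
time: 16.75
eef_pos: [466.2, 180.1, 294.5]
eef_rot: [0.605, 0.366, -0.604, 0.367]
contact_force: [-0.4, -0.3, 1.2]
width: -0.1
```

Emit:
servo_tool(moves=[[[0, 0.2, -0.6], [0, 0, 0], 0], [[0, 0.33, -1.05], [0, 0, 0], 0], [[0, 0.38, -1.25], [0, 0, 0], 0], [[0, 0.41, -1.35], [0, 0, 0], 0]])

```text
time: 17.25
eef_pos: [475.0, 189.2, 294.1]
eef_rot: [-0.602, -0.367, 0.606, -0.368]
contact_force: [-6.2, -7.2, 6.2]
width: 0.0
```

```bash
python3 look.py pics/d7.png
```

```text
pos [475.  189.2 294.1] yaw -2.048 corner r 41.1 th -2.338 yaw-th 0.29 axis in tool yz 22.8 -53.4 tiltx [-0.005 -0.004 -1.   ] j6 2.29
F rad 9.5 tan 0.5 z 6.2 t 17.25
scene red 18 [350.39, 204.39] r 35.2 ang 2.285 rel 2.767
top red 615 [188.16, 184.61] r 4.4 ang 0.167 rel 0.649
```

Emit:
servo_tool(moves=[[[0, 0.96, 0.34], [-0.18, 0, 0], 0], [[0, 1.97, 0.5], [-0.36, 0, 0], 0], [[0, 2.99, 0.47], [-0.54, 0, 0], 0], [[0, 3.99, 0.27], [-0.72, 0, 0], 0], [[0, 4.94, -0.1], [-0.9, 0, 0], 0]])

```text
time: 17.98
eef_pos: [520.0, 167.3, 293.8]
eef_rot: [0.381, 0.595, -0.383, 0.595]
contact_force: [-1.5, -2.7, -0.7]
width: 0.0
```

```bash
python3 look.py pics/d8.png
```

```text
pos [520.  167.3 293.8] yaw -1.143 corner r 41.8 th -1.465 yaw-th 0.323 axis in tool yz 24.3 -53.7 tiltx [-0.002 -0.002 -1.   ] j6 1.33
F rad 2.5 tan -1.8 z -0.7 t 17.975
scene red 8 [341.75, 197.62] r 40.7 ang 3.109 rel 3.591
top red 102 [191.13, 176.0] r 32.6 ang -0.274 rel 0.208
top red 188 [190.12, 193.18] r 23.6 ang -2.928 rel -2.446
```

Emit:
servo_tool(moves=[[[0, 0.98, 0.29], [-0.18, 0, 0], 0], [[0, 2.0, 0.4], [-0.36, 0, 0], 0], [[0, 3.02, 0.38], [-0.54, 0, 0], 0], [[0, 4.02, 0.18], [-0.72, 0, 0], 0], [[0, 4.97, -0.19], [-0.9, 0, 0], 0]])

```text
time: 18.7
eef_pos: [565.6, 189.2, 294.1]
eef_rot: [0.086, 0.7, -0.088, 0.703]
contact_force: [3.6, -5.0, -2.4]
width: 0.0
```

```bash
python3 look.py pics/d9.png
```

```text
pos [565.6 189.2 294.1] yaw -0.247 corner r 41.8 th -0.582 yaw-th 0.335 axis in tool yz 24.7 -53.4 tiltx [ 0.003 -0.003 -1.   ] j6 0.45
F rad 5.8 tan -2.2 z -2.4 t 18.7
scene red 7 [331.0, 201.0] r 28.2 ang -2.31 rel -1.828
top red 74 [188.27, 174.15] r 37.8 ang 0.0 rel 0.482
top red 490 [188.6, 190.14] r 13.2 ang -3.11 rel -2.628
```

View pics/d9.png

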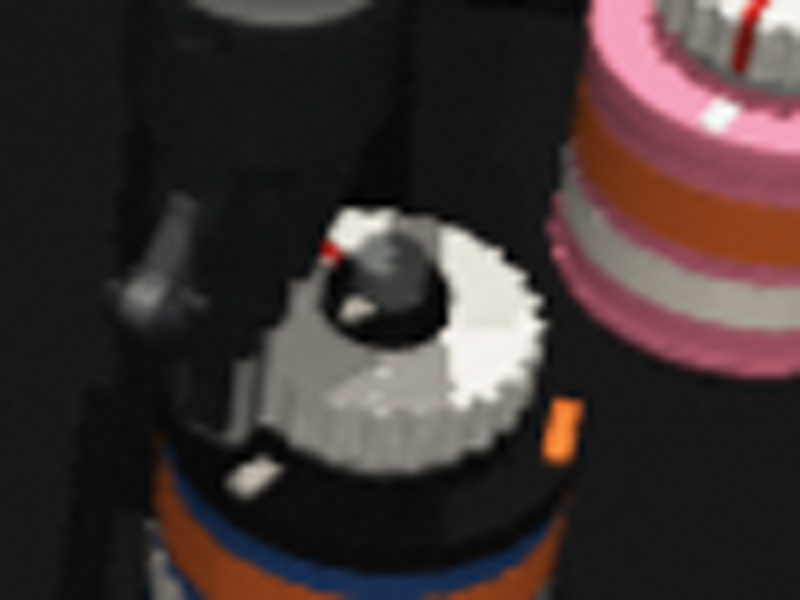

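Emit:
servo_tool(moves=[[[0, 0.97, 0.31], [-0.18, 0, 0], 0], [[0, 1.98, 0.46], [-0.36, 0, 0], 0], [[0, 3.0, 0.44], [-0.54, 0, 0], 0], [[0, 4.0, 0.24], [-0.72, 0, 0], 0], [[0, 4.95, -0.13], [-0.9, 0, 0], 0]])

```text
time: 19.42
eef_pos: [577.1, 238.7, 294.4]
eef_rot: [-0.227, 0.667, 0.226, 0.672]
contact_force: [5.2, -0.1, -3.5]
width: 0.1
```

```bash
python3 look.py pics/d10.png
```

```text
pos [577.1 238.7 294.4] yaw 0.653 corner r 41.5 th 0.312 yaw-th 0.341 axis in tool yz 24.9 -53.1 tiltx [ 0.007  0.001 -1.   ] j6 -0.37
F rad 4.9 tan -1.7 z -3.5 t 19.425
scene red 15 [324.07, 206.2] r 32.6 ang -1.398 rel -0.916
top red 472 [184.9, 187.05] r 11.3 ang 1.827 rel 2.309
top red 12 [200.5, 182.83] r 38.4 ang -1.359 rel -0.877
```

Emit:
servo_tool(moves=[[[0, 0.98, 0.29], [-0.18, 0, 0], 0], [[0, 2.0, 0.4], [-0.36, 0, 0], 0], [[0, 3.02, 0.38], [-0.54, 0, 0], 0], [[0, 4.02, 0.18], [-0.72, 0, 0], 0], [[0, 4.97, -0.17], [-0.9, 0, 0], 0]])

```text
time: 20.15
eef_pos: [544.9, 278.9, 294.5]
eef_rot: [-0.496, 0.502, 0.495, 0.507]
contact_force: [3.0, 4.9, -3.8]
width: -0.1
```

```bash
python3 look.py pics/d11.png
```

```text
pos [544.9 278.9 294.5] yaw 1.553 corner r 41.3 th 1.228 yaw-th 0.325 axis in tool yz 24.2 -53.1 tiltx [ 0.006  0.006 -1.   ] j6 -1.2
F rad 5.7 tan -1.2 z -3.8 t 20.15
scene red 20 [328.8, 213.9] r 32.1 ang -0.481 rel 0.001
top red 13 [192.69, 176.38] r 32.9 ang -0.428 rel 0.054
top red 95 [177.52, 190.87] r 36.5 ang 1.958 rel 2.44
```

View pics/d11.png

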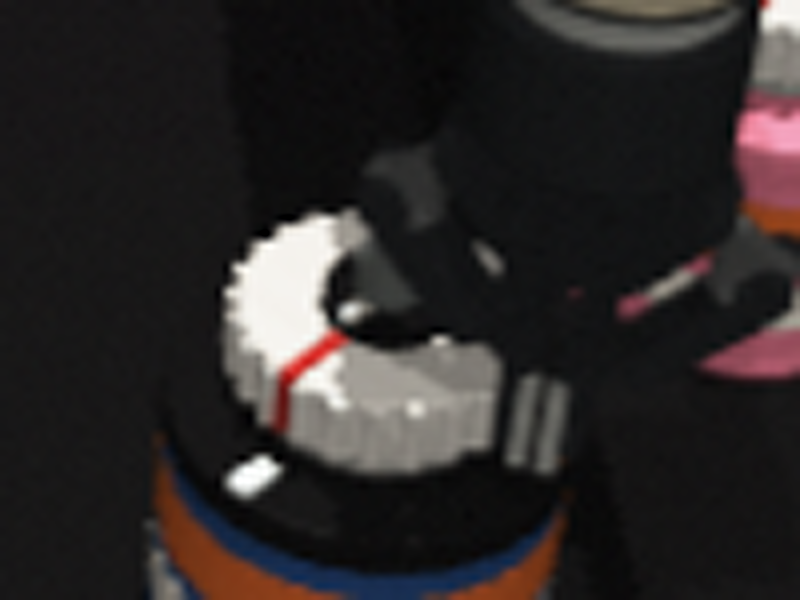

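Emit:
servo_tool(moves=[[[0, 0.97, 0.31], [-0.18, 0, 0], 0], [[0, 1.98, 0.46], [-0.36, 0, 0], 0], [[0, 3.0, 0.44], [-0.54, 0, 0], 0], [[0, 4.0, 0.24], [-0.72, 0, 0], 0], [[0, 4.95, -0.13], [-0.9, 0, 0], 0]])

```text
time: 20.88
eef_pos: [493.9, 278.6, 294.4]
eef_rot: [-0.665, 0.237, 0.666, 0.241]
contact_force: [-0.2, 4.7, -1.4]
width: 0.1
```

Emit:
servo_tool(moves=[[[0, 0.98, 0.31], [-0.18, 0, 0], 0], [[0, 0.98, 0.31], [-0.18, 0, 0], 0]])

```text
time: 21.12
eef_pos: [484.4, 272.4, 294.1]
eef_rot: [-0.682, 0.18, 0.685, 0.181]
contact_force: [-5.2, 4.5, 1.6]
width: -0.1
```

```bash
python3 look.py pics/d12.png
```

```text
pos [484.4 272.4 294.1] yaw 2.626 corner r 41.3 th 2.338 yaw-th 0.288 axis in tool yz 22.7 -53.6 tiltx [-0.003  0.003 -1.   ] j6 -2.24
F rad 6.8 tan 0.6 z 1.6 t 21.125
scene red 20 [343.75, 217.0] r 33.9 ang 0.662 rel 1.144
top red 13 [181.54, 177.85] r 34.3 ang 0.662 rel 1.144
```

Emit:
servo_tool(moves=[[[0, -0.2, 0.6], [0, 0, 0], 0], [[0, -0.4, 1.2], [0, 0, 0], 0]])

```text
time: 21.48
eef_pos: [477.4, 280.9, 294.3]
eef_rot: [0.684, -0.18, -0.684, -0.18]
contact_force: [0.1, -0.5, -0.6]
width: -0.1
```

Emit:
servo_tool(moves=[[[0, -1.12, -0.6], [0.18, 0, 0], 0], [[0, -2.11, -1.39], [0.36, 0, 0], 0], [[0, -2.95, -2.34], [0.54, 0, 0], 0], [[0, -3.6, -3.43], [0.72, 0, 0], 0], [[0, -4.05, -4.61], [0.9, 0, 0], 0]])

```text
time: 22.1
eef_pos: [537.8, 293.6, 294.2]
eef_rot: [0.537, -0.46, -0.536, -0.461]
contact_force: [1.0, -0.1, -0.2]
width: -0.1
```

Emit:
servo_tool(moves=[[[0, -1.12, -0.6], [0.18, 0, 0], 0], [[0, -2.11, -1.39], [0.36, 0, 0], 0], [[0, -2.95, -2.34], [0.54, 0, 0], 0], [[0, -3.6, -3.43], [0.72, 0, 0], 0], [[0, -4.05, -4.61], [0.9, 0, 0], 0]])

```text
time: 22.72
eef_pos: [585.1, 254.1, 294.1]
eef_rot: [-0.283, 0.648, 0.283, 0.648]
contact_force: [0.2, 0.1, 0.6]
width: 0.5
```

Emit:
servo_tool(moves=[[[0, -1.12, -0.6], [0.18, 0, 0], 0], [[0, -2.11, -1.39], [0.36, 0, 0], 0], [[0, -2.95, -2.34], [0.54, 0, 0], 0], [[0, -3.6, -3.43], [0.72, 0, 0], 0], [[0, -4.05, -4.61], [0.9, 0, 0], 0]])

```text
time: 23.35
eef_pos: [583.5, 192.5, 294.2]
eef_rot: [0.027, 0.706, -0.028, 0.707]
contact_force: [0.2, 0.1, -0.7]
width: 0.3
```

Emit:
servo_tool(moves=[[[0, -1.12, -0.6], [0.18, 0, 0], 0], [[0, -2.11, -1.39], [0.36, 0, 0], 0], [[0, -2.95, -2.34], [0.54, 0, 0], 0], [[0, -3.6, -3.43], [0.72, 0, 0], 0], [[0, -4.05, -4.61], [0.9, 0, 0], 0]])

```text
time: 23.98
eef_pos: [534.4, 155.5, 294.3]
eef_rot: [0.332, 0.624, -0.332, 0.625]
contact_force: [0.3, 0.2, 0.0]
width: -0.2
```

Emit:
servo_tool(moves=[[[0, -1.12, -0.6], [0.18, 0, 0], 0], [[0, -2.11, -1.39], [0.36, 0, 0], 0], [[0, -2.95, -2.34], [0.54, 0, 0], 0], [[0, -3.6, -3.43], [0.72, 0, 0], 0], [[0, -4.05, -4.61], [0.9, 0, 0], 0]])

```text
time: 24.6
eef_pos: [474.8, 171.0, 294.3]
eef_rot: [0.571, 0.417, -0.57, 0.418]
contact_force: [0.3, -0.2, 0.8]
width: 0.5
```

Emit:
servo_tool(moves=[[[0, -1.12, -0.6], [0.18, 0, 0], 0], [[0, -1.12, -0.6], [0.18, 0, 0], 0]])

```text
time: 24.85
eef_pos: [465.8, 180.3, 294.2]
eef_rot: [0.604, 0.368, -0.604, 0.368]
contact_force: [0.6, 0.6, -0.0]
width: 0.1
```

```bash
python3 look.py pics/d13.png
```

```text
pos [465.8 180.3 294.2] yaw -2.048 corner r 54.0 th -2.347 yaw-th 0.299 axis in tool yz 26.9 -65.6 tiltx [ 0. -0. -1.] j6 2.28
F rad -0.9 tan 0.0 z -0.0 t 24.85
scene red 20 [343.65, 217.05] r 34.0 ang 0.653 rel 1.135
top red 684 [188.31, 185.58] r 1.3 ang 0.238 rel 0.72
```

Emit:
servo_tool(moves=[[[0, 0.2, -0.6], [0, 0, 0], 0], [[0, 0.34, -1.05], [0, 0, 0], 0], [[0, 0.4, -1.25], [0, 0, 0], 0], [[0, 0.43, -1.35], [0, 0, 0], 0]])

```text
time: 25.45
eef_pos: [475.4, 189.3, 293.7]
eef_rot: [-0.602, -0.367, 0.606, -0.367]
contact_force: [-6.2, -5.7, 5.1]
width: 0.3
```

Emit:
servo_tool(moves=[[[0, 0.97, 0.31], [-0.18, 0, 0], 0], [[0, 1.98, 0.46], [-0.36, 0, 0], 0], [[0, 3.0, 0.44], [-0.54, 0, 0], 0], [[0, 4.0, 0.24], [-0.72, 0, 0], 0], [[0, 4.95, -0.13], [-0.9, 0, 0], 0]])

```text
time: 26.08
eef_pos: [520.8, 167.3, 293.8]
eef_rot: [0.382, 0.595, -0.384, 0.595]
contact_force: [-2.7, -2.0, 0.2]
width: -0.2
```

```bash
python3 look.py pics/d14.png
```

```text
pos [520.8 167.3 293.8] yaw -1.144 corner r 41.9 th -1.445 yaw-th 0.301 axis in tool yz 23.4 -54.0 tiltx [-0.001 -0.002 -1.   ] j6 1.33
F rad 1.7 tan -2.9 z 0.2 t 26.075
scene red 19 [351.16, 211.32] r 33.3 ang 1.539 rel 2.021
top red 72 [189.71, 174.32] r 37.3 ang -0.12 rel 0.362
top red 22 [195.64, 180.82] r 27.3 ang -0.977 rel -0.495
top red 6 [180.17, 186.33] r 25.5 ang 1.564 rel 2.046
top red 194 [190.0, 192.9] r 22.6 ang -2.936 rel -2.454
```

Emit:
servo_tool(moves=[[[0, 0.98, 0.29], [-0.18, 0, 0], 0], [[0, 2.0, 0.4], [-0.36, 0, 0], 0], [[0, 3.02, 0.38], [-0.54, 0, 0], 0], [[0, 4.02, 0.18], [-0.72, 0, 0], 0], [[0, 4.97, -0.17], [-0.9, 0, 0], 0]])

```text
time: 26.8
eef_pos: [566.2, 189.4, 294.0]
eef_rot: [0.087, 0.701, -0.088, 0.703]
contact_force: [1.6, -3.2, -1.0]
width: 0.1
```

```bash
python3 look.py pics/d15.png
```

```text
pos [566.2 189.4 294. ] yaw -0.247 corner r 42.2 th -0.568 yaw-th 0.321 axis in tool yz 24.3 -54.0 tiltx [ 0.003 -0.002 -1.   ] j6 0.45
F rad 3.1 tan -1.9 z -1.0 t 26.8
scene red 16 [349.44, 203.12] r 35.7 ang 2.424 rel 2.906
top red 64 [188.12, 173.94] r 38.5 ang 0.012 rel 0.494
top red 497 [188.64, 190.02] r 12.9 ang -3.099 rel -2.617
```

View pics/d14.png

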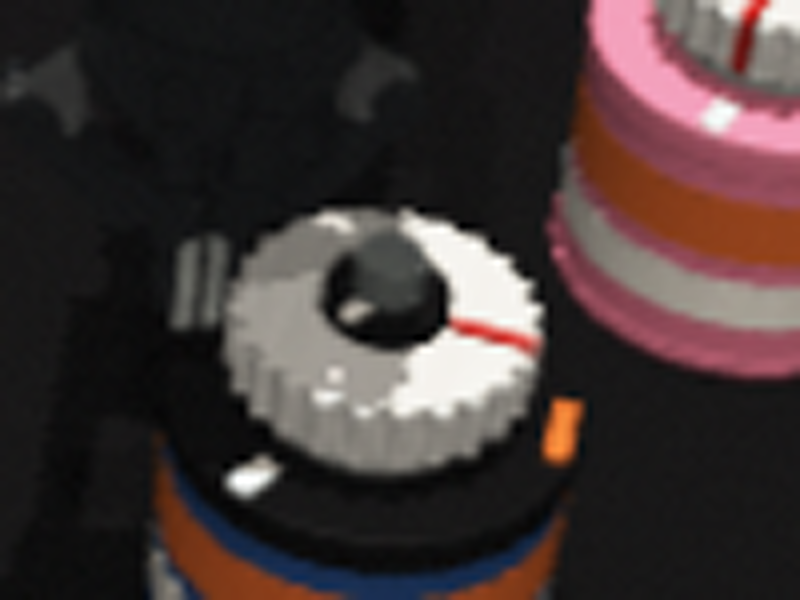

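View pics/d15.png

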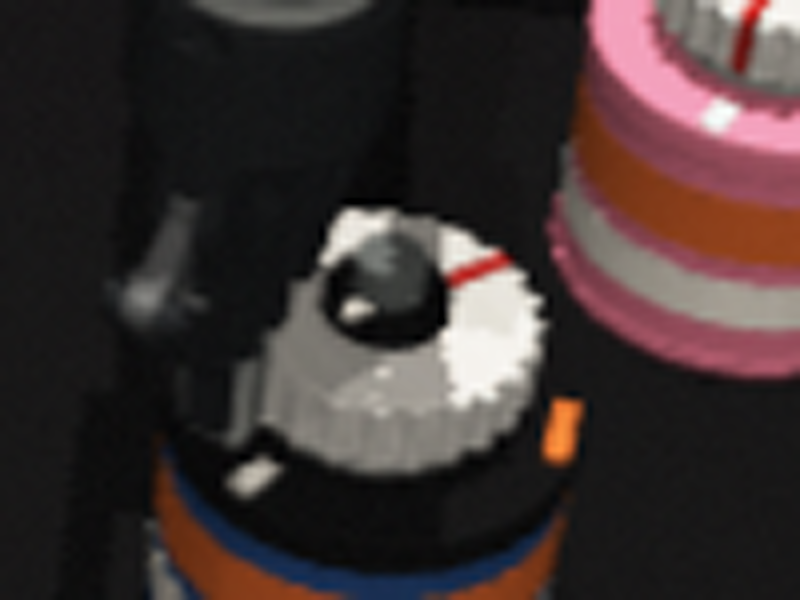

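Emit:
servo_tool(moves=[[[0, 1.0, 0.25], [-0.18, 0, 0], 0], [[0, 2.02, 0.36], [-0.36, 0, 0], 0], [[0, 3.04, 0.33], [-0.54, 0, 0], 0], [[0, 4.04, 0.13], [-0.72, 0, 0], 0], [[0, 4.99, -0.22], [-0.9, 0, 0], 0]])

```text
time: 27.52
eef_pos: [577.1, 239.2, 294.4]
eef_rot: [-0.226, 0.667, 0.225, 0.673]
contact_force: [6.4, 0.2, -5.4]
width: -0.0
```

```bash
python3 look.py pics/d16.png
```

```text
pos [577.1 239.2 294.4] yaw 0.65 corner r 41.7 th 0.325 yaw-th 0.324 axis in tool yz 24.3 -53.5 tiltx [ 0.007  0.002 -1.   ] j6 -0.37
F rad 6.2 tan -1.9 z -5.4 t 27.525
top red 470 [184.8, 186.96] r 11.5 ang 1.795 rel 2.277
```

Emit:
servo_tool(moves=[[[0, 0.98, 0.29], [-0.18, 0, 0], 0], [[0, 2.0, 0.4], [-0.36, 0, 0], 0], [[0, 3.02, 0.38], [-0.54, 0, 0], 0], [[0, 4.02, 0.18], [-0.72, 0, 0], 0], [[0, 4.97, -0.17], [-0.9, 0, 0], 0]])

```text
time: 28.25
eef_pos: [544.4, 279.3, 294.4]
eef_rot: [-0.494, 0.503, 0.495, 0.508]
contact_force: [3.3, 4.3, -4.5]
width: 0.3
```

```bash
python3 look.py pics/d17.png
```

```text
pos [544.4 279.3 294.4] yaw 1.55 corner r 41.5 th 1.245 yaw-th 0.305 axis in tool yz 23.5 -53.6 tiltx [ 0.004  0.006 -1.   ] j6 -1.19
F rad 5.1 tan -1.8 z -4.5 t 28.25
scene red 16 [327.0, 200.81] r 34.3 ang -2.064 rel -1.582
top red 90 [177.51, 191.17] r 36.9 ang 1.981 rel 2.463
top red 15 [197.8, 189.67] r 31.7 ang -2.0 rel -1.518
```

View pics/d17.png

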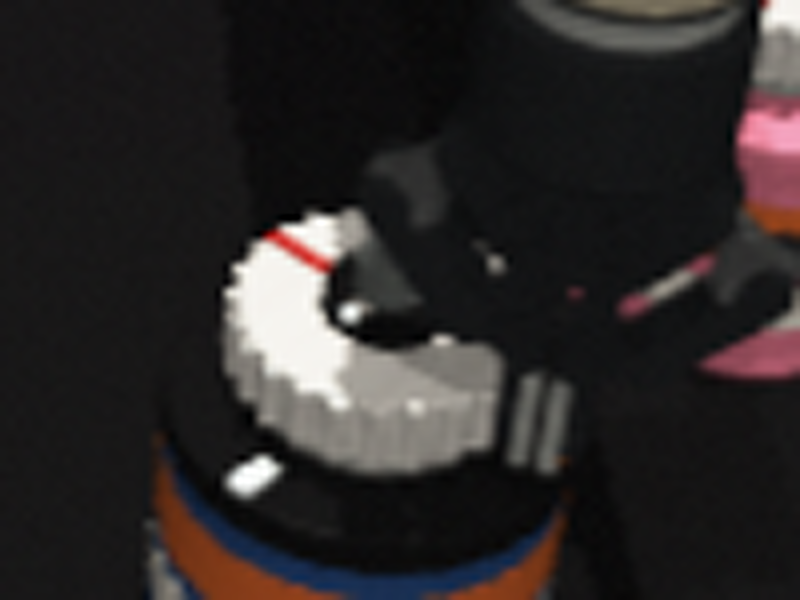

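Emit:
servo_tool(moves=[[[0, 0.98, 0.29], [-0.18, 0, 0], 0], [[0, 1.99, 0.43], [-0.36, 0, 0], 0], [[0, 3.01, 0.41], [-0.54, 0, 0], 0], [[0, 4.01, 0.21], [-0.72, 0, 0], 0], [[0, 4.96, -0.15], [-0.9, 0, 0], 0]])

```text
time: 28.98
eef_pos: [493.5, 278.5, 294.3]
eef_rot: [-0.665, 0.238, 0.666, 0.241]
contact_force: [0.9, 2.5, -1.3]
width: 0.2
```

Emit:
servo_tool(moves=[[[0, -0.2, 0.6], [0, 0, 0], 0], [[0, -0.4, 1.2], [0, 0, 0], 0]])

```text
time: 29.22
eef_pos: [487.7, 288.2, 294.5]
eef_rot: [0.665, -0.241, -0.665, -0.241]
contact_force: [-0.1, -0.0, 0.4]
width: 0.0
```

```bash
python3 look.py pics/d18.png
```

```text
pos [487.7 288.2 294.5] yaw 2.445 corner r 52.9 th 2.138 yaw-th 0.307 axis in tool yz 27.0 -64.4 tiltx [ 0.     0.001 -1.   ] j6 -2.04
F rad 0.0 tan 0.0 z 0.4 t 29.225
scene red 18 [324.61, 208.78] r 32.0 ang -1.109 rel -0.627
top red 13 [197.85, 180.69] r 33.2 ang -1.091 rel -0.609
```

Emit:
servo_tool(moves=[[[0, -1.12, -0.6], [0.18, 0, 0], 0], [[0, -2.11, -1.39], [0.36, 0, 0], 0], [[0, -2.95, -2.34], [0.54, 0, 0], 0], [[0, -3.6, -3.43], [0.72, 0, 0], 0], [[0, -4.05, -4.61], [0.9, 0, 0], 0]])

```text
time: 29.95
eef_pos: [549.9, 289.6, 294.2]
eef_rot: [-0.493, 0.507, 0.493, 0.507]
contact_force: [-0.7, -0.2, 0.4]
width: 0.0
```

```bash
python3 look.py pics/d19.png
```

```text
pos [549.9 289.6 294.2] yaw 1.542 corner r 53.1 th 1.211 yaw-th 0.331 axis in tool yz 28.3 -64.3 tiltx [ 0.  0. -1.] j6 -1.17
F rad -0.5 tan 0.6 z 0.4 t 29.95
scene red 18 [324.61, 208.78] r 32.0 ang -1.109 rel -0.627
top red 13 [197.85, 180.69] r 33.2 ang -1.091 rel -0.609
top red 37 [175.84, 190.7] r 41.1 ang 1.892 rel 2.374
```

View pics/d18.png

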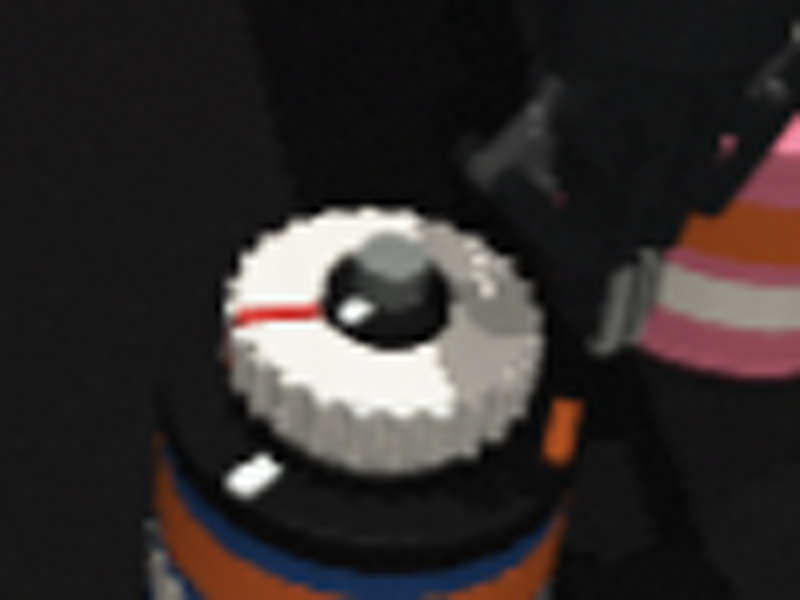

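```bash
cat > ptr.py <<'E'
from h import *
def wc(q,box,z,light=True):
    c0,c1,r0,r1=box;g=q["pixels"][r0:r1,c0:c1].astype(float).min(2);w=np.clip(g-100,0,None)
    yy,xx=np.mgrid[r0:r1,c0:c1];return ((xx*w).sum()/w.sum(),(yy*w).sum()/w.sum())
s,d=pickle.load(open("s0.pkl","rb"))
for n in("top","scene"):
    q=d[n]
    for X,z,r in((( 0,),105,57),((0,),148,13)):
        a=-0.482;c=proj(q,[AX[0]+r*np.cos(a),AX[1]+r*np.sin(a),z]);print(n,z,"expected px",c.round(1))
        c0,r0=np.round(c).astype(int)
        print(q["pixels"][r0-4:r0+5,c0-5:c0+6].min(2))
E
python3 ptr.py
```

```text
top 105 expected px [198.5 172.7]
[[ 35  28  32  37  25  33  34  30  30  31  37]
 [ 44  37  36  33  64  52  31  29  35  34  31]
 [ 36  40  35  89 190 175  77  32  27  31  32]
 [ 28  50  41 181 247 255 185  52  31  33  35]
 [106 144 122 223 249 229 120  33  38  34  29]
 [250 243 203 229 247 178  49  37  42  42  38]
 [241 243 243 230 229 155  35  38  41  43  49]
 [241 240 242 240 245 193  69  36  39  43  45]
 [241 240 239 241 242 220 122  53  45  42  43]]
top 148 expected px [189.9 181.8]
[[242 242 244 241 241 242 240 239 239 240 240]
 [244 245 249 211 227 244 242 240 241 240 240]
 [191  94  44  22  70 222 244 240 243 241 240]
 [ 31  44  61  59 169 245 178 104 224 245 243]
 [ 84 141 162 161 192 200 117  17  95 223 243]
 [150 158 154 159 157  99  35  32  27 210 245]
 [157 155 156 158 166 129  64  40  37  58 221]
 [159 160 157 161 168 131  65  39  44  31 221]
 [164 156 161 165 162 107  49  45  34  28 119]]
scene 105 expected px [320.5 229.5]
[[ 25  22  22  22  24  22  33  28  11  11  18]
 [ 23  22  23  22  23 100 210 176  29  11  11]
 [ 23  24  24 102 212 240 244 242 188  63  16]
 [ 19  23 100 214 244 246 246 226 125  34  17]
 [ 12  19 127 230 246 241 204 115  43  22  21]
 [  9  11  51 124 181 158  80  36  22  23  24]
 [ 11  12  12  31  61  51  26  23  23  23  23]
 [ 14  12   9  12  15  17  23  26  24  22  23]
 [ 20  15  12  10  11  12  14  18  23  26  25]]
scene 148 expected px [334.4 208.1]
[[115  89  40  23  24  39  58  70  89 111 126]
 [ 67  51  22  24  28  41  53  56  64  72  77]
 [206 120  24  23  24  41  54  58  62  64  62]
 [192  69  19  23 102 143 105  59  61  64  64]
 [197  76  16 101 215 241 222 128  47  50  54]
 [236 164   9 129 230 225 134  58  28  28  29]
 [239 192  63  49 105  94  41  21  22  22  21]
 [240 236 207 115  13  15  21  22  23  24  21]
 [240 239 237 231 180  75  13  13  15  15  12]]
```

Emit:
servo_tool(moves=[[[0, 0.18, -0.55], [0, 0, 0], 0], [[0, 0.3, -0.95], [0, 0, 0], 0], [[0, 0.38, -1.18], [0, 0, 0], 0], [[0, 0.4, -1.25], [0, 0, 0], 0]])

```text
time: 30.55
eef_pos: [545.3, 280.2, 294.7]
eef_rot: [-0.493, 0.501, 0.496, 0.51]
contact_force: [6.0, 14.6, -6.5]
width: 0.1
```

Emit:
servo_tool(moves=[[[0, 0.8, 0.28], [-0.15, 0, 0], 0], [[0, 1.63, 0.45], [-0.3, 0, 0], 0], [[0, 2.34, 0.5], [-0.43, 0, 0], 0], [[0, 2.34, 0.5], [-0.43, 0, 0], 0]])

```text
time: 31.05
eef_pos: [520.6, 286.0, 294.7]
eef_rot: [-0.59, 0.384, 0.593, 0.391]
contact_force: [0.4, 13.6, -2.7]
width: -0.4
```

```bash
python3 look.py pics/d20.png
```

```text
pos [520.6 286.  294.7] yaw 1.981 corner r 42.7 th 1.658 yaw-th 0.323 axis in tool yz 24.6 -54.5 tiltx [ 0.002  0.01  -1.   ] j6 -1.6
F rad 13.5 tan -1.5 z -2.7 t 31.05
scene red 20 [327.1, 212.4] r 31.8 ang -0.678 rel -0.196
top red 14 [194.64, 177.93] r 31.5 ang -0.673 rel -0.191
```

Emit:
servo_tool(moves=[[[0, 0.53, 0.21], [-0.1, 0, 0], 0], [[0, 1.04, 0.36], [-0.195, 0, 0], 0], [[0, 1.04, 0.36], [-0.195, 0, 0], 0]])

```text
time: 31.52
eef_pos: [509.1, 285.0, 294.6]
eef_rot: [-0.624, 0.325, 0.628, 0.331]
contact_force: [-1.3, 12.2, -1.2]
width: -0.3
```

```bash
python3 look.py pics/d21.png
```

```text
pos [509.1 285.  294.6] yaw 2.176 corner r 42.7 th 1.85 yaw-th 0.326 axis in tool yz 24.7 -54.5 tiltx [-0.    0.01 -1.  ] j6 -1.79
F rad 12.1 tan -2.2 z -1.2 t 31.525
scene red 19 [328.63, 213.84] r 32.2 ang -0.494 rel -0.012
top red 11 [193.36, 176.36] r 33.8 ang -0.485 rel -0.003
```

View pics/d21.png

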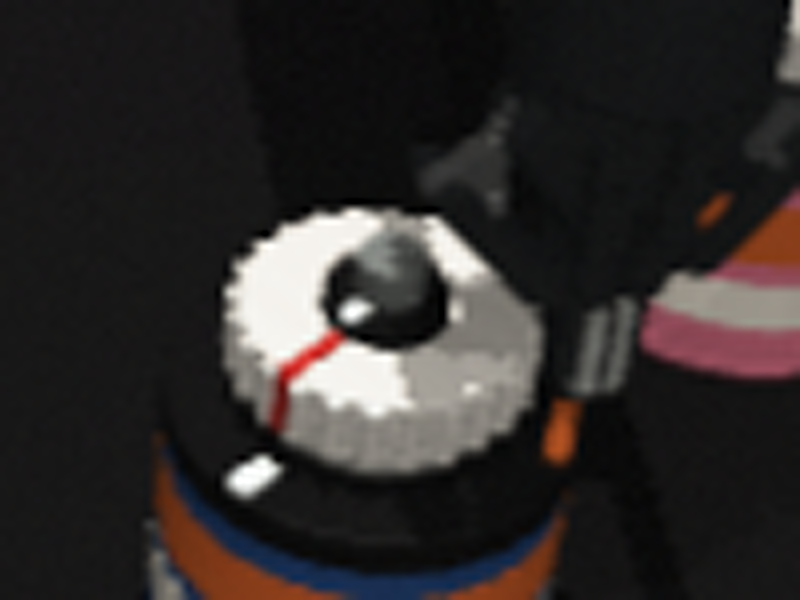

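Emit:
servo_tool(moves=[[[0, -0.2, 0.6], [0, 0, 0], 0], [[0, -0.5, 1.5], [0, 0, 0], 0], [[0, -0.8, 2.4], [0, 0, 0], 0], [[-3, -1.5, 4.5], [0, 0, 0], 0], [[-7, -1.5, 6], [0, 0, 0], 0]])

```text
time: 32.25
eef_pos: [488.2, 340.2, 363.3]
eef_rot: [-0.625, 0.33, 0.627, 0.327]
contact_force: [-0.2, 0.5, 0.1]
width: -0.3
```

```bash
python3 look.py pics/d22.png; python3 - <<'E'
from bench import eyes,status
from h import *
for n in("top","scene"):
    p=eyes.snapshot(n);cv2.imwrite(f"pics/{n}9.png",cv2.resize(p["pixels"][:,:,::-1],(800,600)))
    h=hsv(p["pixels"]).astype(int);H,S,V=h[...,0],h[...,1],h[...,2]
    for st,c in blobs((H>=20)&(H<32)&(S>150)&(V>80),30): print(n,c,onz(p,c,83.4).round(1))
    if n=="top":cv2.imwrite("pics/tc9.png",cv2.resize(p["pixels"][160:215,150:225,::-1],(800,587),interpolation=cv2.INTER_CUBIC))
E
```

```text
pos [488.2 340.2 363.3] yaw 2.175 corner r 101.6 th 1.899 yaw-th 0.276 axis in tool yz 38.7 -111.8 tiltx [-0.003 -0.002 -1.   ] j6 -1.68
F rad 0.6 tan 0.0 z 0.1 t 32.25
scene red 19 [328.63, 213.84] r 32.2 ang -0.494 rel -0.012
top red 11 [193.36, 176.36] r 33.8 ang -0.485 rel -0.003
top [264.83, 194.08] [493.4 -10.4  83.4]
top [292.72, 250.17] [309.4 -88.2  83.4]
top [91.21, 288.6] [224.8 539.4  83.4]
scene [250.5, 147.58] [ 273.  -101.3   83.4]
scene [251.59, 196.45] [491.  -11.3  83.4]
```

View pics/tc9.png

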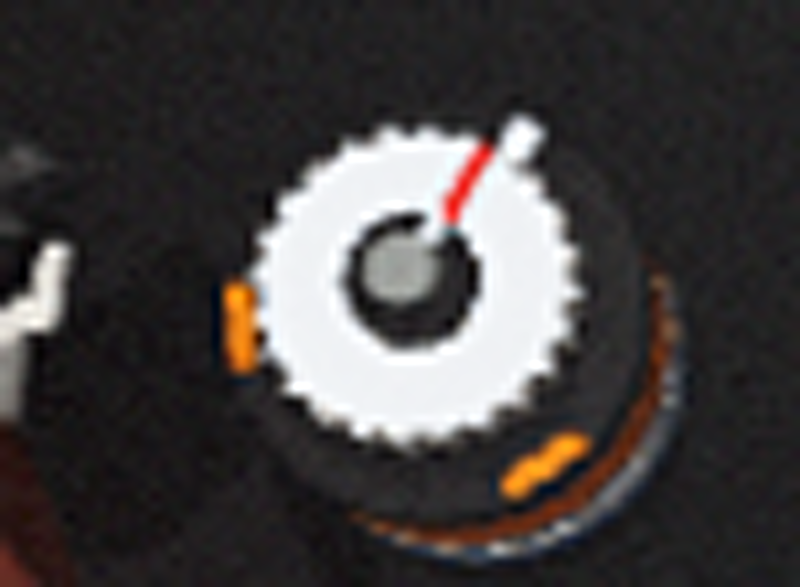

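View pics/scene9.png

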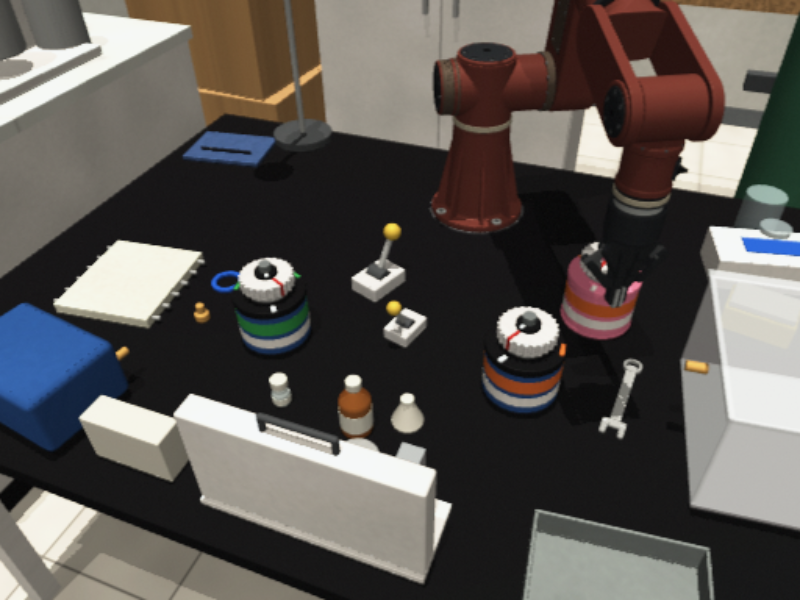

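```bash
python3 - <<'E'
from bench import job
print(job.sign_off())
E
```

```text
the job is handed in; nothing more can be done
None
```

I shut off the gas, then turned the spent collar to the pointer and two full turns beyond it, and handed the job in at about 32 s of the 67 s allowed. Sign-off gave no verdict.

- **Lever:** I pushed the smaller yellow lever over until it met its stop, at about 12 N. Its knob was then measured within about 2 mm of where it should sit at 1.0 rad.
- **Collar:** I rolled it anticlockwise with the outside of the closed fingertips in four strokes, withdrawing outward and going back around clear of it between strokes. By my frame-by-frame count it went from about −1.21 rad past the first alignment, then one turn (measured at about 6.28), to about 12.56. I did not see the mark pass the pointer the first time because the gripper hid it; the frames before and after fit the turn I commanded.
- **Final alignment:** after withdrawing, the red mark was −0.012 rad from the pointer in the scene camera and −0.003 rad in the top camera. My estimate of the pointer's own direction varied by about 0.02 rad between stripes and cameras.
- **Everything else:** the green-banded and pink canisters, the larger lever and the loose things looked unmoved in the final scene picture. I compared these by eye and did not measure them. The arm was raised and touching nothing, with about 0.5 N at the wrist.
- **What went wrong:** the first pass of the finger missed the collar because the fingertips are slimmer than I assumed. I corrected it by moving in until the force showed contact.

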